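# Gauge the press rollers at their index strip and rack them

## Task

Check the press rollers lying on the glass (two or three), the longest first and the shortest last: roll each along the glass until its brass strip faces straight up, then lay it strip up and centred in the gauge's saddles, let go, press the gauge knob down until the foot bears on the strip and its own spring gives about 7 mm (never more than 15 mm), hold it there for a second and let the knob rise. Then lay it in any free pair of notches of the rack, centred and with its strip still up. The rubber is soft, so grip with no more than about 50 N, and leave everything else on the table where it is.

Things in the scene. Friction and masses are not known exactly. Their poses are not given: they have to be found in the camera images.
- roller_long: longest press roller (may be absent): black rubber cylinder 150 mm long, radius 24 mm, about 0.3 kg; flush 6 mm brass strip along its length, carried on over both end faces to the axis. Origin: its centre. Own y: along the axis; own z: out through the strip. Pushed slowly sideways it rolls 1 rad per 24 mm; let go it rolls on a little. In saddles or notches its centre is 56 mm above the table
- roller_middle: middle press roller (may be absent): black rubber cylinder 135 mm long, radius 22 mm, about 0.24 kg; flush 6 mm brass strip along its length, carried on over both end faces to the axis. Origin: its centre. Own y: along the axis; own z: out through the strip. Pushed slowly sideways it rolls 1 rad per 22 mm; let go it rolls on a little. In saddles or notches its centre is 53 mm above the table
- roller_short: shortest press roller (may be absent): black rubber cylinder 120 mm long, radius 20 mm, about 0.18 kg; flush 6 mm brass strip along its length, carried on over both end faces to the axis. Origin: its centre. Own y: along the axis; own z: out through the strip. Pushed slowly sideways it rolls 1 rad per 20 mm; let go it rolls on a little. In saddles or notches its centre is 50 mm above the table
- slab: fixed glass ink slab, 280 mm (x) by 540 mm (y), top 12 mm above the table, with steel edge stops 8 mm wide and 26 mm high (above the table), centred 136 mm either side of its middle, along its near and far edges; beside a stop keep the fingertips above it. Origin: centre of its underside. The rollers start on it
- gauge: fixed roller gauge, base 70 x 210 x 12 mm. Two 90 degree V saddles at y = -45 and +45 mm (14 mm wide, tops 41 mm above the table) carry one roller along y. At y = +112 a sleeve block (40 x 40, 55 high) guides a plunger; its arm (16 mm wide, 130 to 142 mm above the table when up) reaches in to y = +40 and carries the foot. Origin: underside, below the middle between the saddles
- gauge_cradle (a point): midway between the two saddles at the bottom of the Vs, 22 mm above the table; a seated roller's centre is straight above it. The arm blocks lowering a roller from straight above: start 60 mm to the gauge's -y with the roller's centre 72 mm above the table, slide it level to +y under the foot, then lower it. Take it out the same way; fingers alone may come from above at its middle
- gauge_knob (a point): centre of the top of the gauge's round black press knob (40 mm across), on the plunger; 170 mm above the table when up; it goes down with the plunger
- foot_pad: the gauge's foot, a steel disc 11 mm across, 6 mm thick; origin: centre of its underside, 110 mm above the table when up, 48 mm from the cradle middle towards the gauge's +y
- gauge_plunger (a joint): plunger travel in m: 0 up, grows as the knob is pressed down, stop at 0.055; a spring returns it up (about 2 N to start, 6 N at full travel, plus the foot's spring when it bears on something)
- gauge_foot (a joint): how far the foot's own spring is pushed in, in m: 0 hanging free, grows once the foot bears on the roller and the plunger goes on down; 350 N/m with about 1.4 N preload, hard stop at 0.020. The foot meets the long, middle, short roller at plunger travels of about 0.030, 0.035, 0.040
- rack: fixed storage rack, a plywood board 270 mm (x) by 150 mm (y), 12 mm thick, with three pairs of 90 degree V notches side by side, 85 mm apart along its x; each pair (at y = -45 and +45 mm, 14 mm wide, tops 41 mm above the table) takes one roller lying along the rack's y axis. Origin: centre of its underside
- rack_bay0 (a point): middle of notch pair 0 (nearest the robot), at the bottom of the Vs, 22 mm above the table; open straight from above
- rack_bay1 (a point): middle of notch pair 1 (the middle one), at the bottom of the Vs, 22 mm above the table; open straight from above
- rack_bay2 (a point): middle of notch pair 2 (farthest from the robot), at the bottom of the Vs, 22 mm above the table; open straight from above
- ink_jar: small amber jar, 52 mm across, 60 mm high; not part of the job. Origin: its underside (middle)
- ink_knife: ink knife (spatula) 200 mm long, lying on the table beyond the far edge of the slab; not part of the job. Origin: its underside
- loupe: black loupe 44 mm across, 45 mm high; not part of the job. Origin: its underside (middle)

How it is judged:
By the outcome, as a careful person would: the job done as asked, in the order asked, and still so for the second after the job is handed in, with the robot touching nothing.
Of roller_long, roller_middle, roller_short only 2 to 3 are there at a start; the rules pass over those that are not, and their reading is None.
At some moment in a run one of roller_middle, roller_short may be knocked a few centimetres aside while the robot is not near it.
Once in a run the grip may slacken for a moment while it holds something.
It also fails if it takes over 210 s, if anything falls off the work surface, if the arm or the gripper's body presses on something with over 40 N, if the wrist force passes 120 N, or if a joint passes its speed limit or range.

## Robot

A 6-joint arm with a two-finger parallel gripper is mounted at the origin on the work surface. World frame = base frame: x ahead of the robot, y to its left, z up, the work surface at z = 0. Lengths are in m, angles in degrees, forces in N, time in s.
With the tool pointing down it reaches from about 0.3 to 0.85 m from the base axis. Payload 4.2 kg.
Tool frame: the origin (TCP) lies at the centre of the arm's flange, where the gripper is bolted on; the fingertips stand 191 mm ahead of it and the grasp point (between the pads) lies 172 mm ahead of it; z points along the fingers, y is the direction in which the jaws open and shut (so a half turn about z gives the same grasp; the last joint's range is limited). The gripper opens to 91 mm and grips with 3 to 60 N. Pads are 32 mm wide; open, the fingers measure 118 mm over their backs; the gripper's body (76 mm by 178 mm) begins 60 mm behind the grasp point.
Start: joints at [68.411, 18.312, 89.639, -0, 72.044, -1.146], TCP at [0.201, 0.539, 0.405] pointing down, gripper open.
Joint ranges: [-177.97, 177.97], [-48.28, 115.42], [12.27, 149.76], [-77.06, 257.06], [2.81, 150.46], [-146.56, 146.56]. Speed limits (degrees/s): [147.25, 147.25, 180, 180, 180, 180].

## Interface

Orientations are given as a 3x3 rotation matrix whose columns are the frame's x, y, z axes.
In Python, from rig import arm, optics, workorder, look_for, silhouettes, tip_of gives the robot as it stands. The module is installed in compiled form; this text tells all that it offers.
- The arm moves only by the tool send_rows, never from a script. Its argument "commands" is a list of rows, each an object with "dp": the shift along the tool's x, y, z in mm, a list of three; "yaw": the turn about the tool's z in rad; "fingers": the opening, from -1 (shut) to 1 (fully open). A call has 1 to 12 rows; each row shifts and turns the commanded pose from where the row before left it, along the tool's axes as they then stand; what a row does not reach is not made up. A row lasts 1/12 s, in which the tool goes at most 41.7 mm and 7.16 degrees, less where a joint would pass 70% of its speed; a pose out of reach is approached as far as the arm can. A call with a gripper value outside its range is refused whole. The fingers move at their own pace and stop on an object; the grip force is fixed at half the most. Time passes only in rows, so rows that do not move let the fingers close. It gives the time, the measured TCP pose, the force and the opening at its end, in the units of the state.
- arm.get_state(): the state, without advancing time (a new reading comes with each control period).
- optics.camera(name): name is "side" or "top" or "wrist"; returns (picture, depth): 420x560x3 uint8, blue, green, red; 420x560 float32, m along the optical axis (not along the pixel's ray), 0 where there is no reading.
- optics.calibration(name): a dict with "K" (3x3 intrinsics, pixels), "eye" and "attitude" of the camera in the world. Camera axes: x right, y down, z forward; pixel columns grow to the right and rows downward; lengths in m; the calibration is good to about 2 mm. A picture is of the moment at which its call begins: read the wrist's pose just before it. calibration takes no time and is no camera call; for the wrist camera it gives the pose at the moment of the call.
- workorder.hand_in(): hands the job in, once; it reports no verdict.
Trained networks look in the newest picture that a camera, given by its name, has taken for a name from the list of things; names that differ only in an ending like _2 or _b are one class to them, and where a whole thing is asked for, a point or a joint stands for the part that bears it (a point fixed in the world has none). Each returns a list of dicts, best first, with "conf" (0 to 1); they miss things now and then, are a little off and sometimes report something else, mostly with a low value. They report only what shows in the picture. A call takes as long as a camera call.
- look_for(camera, name): "location" ([column, row] in pixels, amid what is visible of it).
- silhouettes(camera, name): "region" (420x560 bool, what is visible of it) and "location" ([column, row] in pixels, amid what is visible of it).
- tip_of(camera, name): "location" ([column, row] in pixels: a listed point, or the origin of a listed thing).
The state is a dict: "time": time; "qpos": joint angles; "joint_velocities": joint speeds; "tau": joint torques, N m; "ee_pos": TCP position; "ee_rot": TCP orientation; "contact_force": force on the tool from outside, world axes, zero at the start; "torque": the same for the moment, N m; "gripper_width": opening from 0.0 (shut) to 1.0 (fully open).
Only numpy, scipy, OpenCV 4.12 (cv2) and the standard library are available. Lean on these libraries where they do the work, as an engineer would, in place of code of your own. Each camera call takes 0.05 s, during which the arm holds its last target.

## Working session

There is one attempt and no reset: what is moved stays moved. The work goes in short steps, Python scripts to look and compute and a tool call to move; the robot and the scene stay as the last step left them, time stands still between calls to the robot, and variables do not carry over. Pictures are saved under pics/ and viewed, and the job is handed in when it is done.

Besides the shell and the picture viewer there is one more tool, called after ">>>" as name(argument=value, ...), one argument or row to a line, values as JSON. send_rows: Moves the arm, as the interface text tells. Its arguments: {"type":"object","properties":{"commands":{"type":"array"}},"required":["commands"]}

I'll start by looking at the scene.

```bash
mkdir -p pics; ls
cat > h.py <<'E'
import numpy as np, cv2, json
from rig import arm, optics, workorder, look_for, silhouettes, tip_of
np.set_printoptions(precision=4,suppress=True)
def cam(n):
    c=optics.calibration(n); im,d=optics.camera(n); return im,d,c
def world(c,uv,z):
    K=np.array(c['K']);R=np.array(c['attitude']);e=np.array(c['eye'])
    r=R@np.linalg.inv(K)@np.array([uv[0],uv[1],1.]); t=(z-e[2])/r[2]; return e+t*r
def deproj(c,u,v,d):
    K=np.array(c['K']);R=np.array(c['attitude']);e=np.array(c['eye'])
    return e+R@(np.linalg.inv(K)@np.array([u,v,1.])*d)
def proj(c,P):
    K=np.array(c['K']);R=np.array(c['attitude']);e=np.array(c['eye'])
    p=K@(R.T@(np.array(P)-e)); return p[:2]/p[2]
E
python3 - <<'E'
from h import *
print(arm.get_state())
for n in ('top','side','wrist'):
    im,d,c=cam(n); cv2.imwrite(f'pics/{n}0.png',im); print(n,c, d.min(),d.max())
E
```

```text
pics
{'time': 0.0, 'qpos': array([68.4119, 18.3495, 89.7051, -0.0019, 72.0417, -1.147 ]), 'joint_velocities': array([ 0.0561, -0.071 ,  0.0108,  0.0034,  0.0714,  0.0097]), 'tau': array([ -0.0003, -41.2455, -23.1976,   0.0727,   0.0457,  -0.0001]), 'ee_pos': array([0.2008, 0.5386, 0.4039]), 'ee_rot': array([[-0.937 ,  0.3492, -0.0006],
       [ 0.3492,  0.937 , -0.0016],
       [ 0.    , -0.0017, -1.    ]]), 'contact_force': array([-0.5051, -0.1468,  0.4071]), 'torque': array([0.0228, 0.0145, 0.0099]), 'gripper_width': 1.0012627105845242}
top {'K': array([[504.7042,   0.    , 270.4917],
       [  0.    , 504.7042, 209.001 ],
       [  0.    ,   0.    ,   1.    ]]), 'eye': array([0.5093, 0.016 , 1.4412]), 'attitude': array([[-0.0176, -0.9976,  0.0664],
       [-0.9998,  0.0183,  0.0105],
       [-0.0117, -0.0662, -0.9977]])} 0.0 2.2940853
side {'K': array([[480.7725,   0.    , 277.5861],
       [  0.    , 480.7725, 203.7141],
       [  0.    ,   0.    ,   1.    ]]), 'eye': array([ 0.2136, -0.6237,  0.9713]), 'attitude': array([[ 0.8747, -0.3586,  0.3261],
       [-0.4846, -0.658 ,  0.5763],
       [ 0.008 , -0.6621, -0.7493]])} 0.0 3.6784601
wrist {'K': array([[292.6579,   0.    , 278.5881],
       [  0.    , 292.6579, 206.7331],
       [  0.    ,   0.    ,   1.    ]]), 'eye': array([0.1214, 0.5676, 0.3839]), 'attitude': array([[ 0.3491,  0.8955,  0.2762],
       [ 0.9371, -0.3329, -0.1051],
       [-0.0022,  0.2956, -0.9553]])} 0.0 1.2931132
```

View pics/top0.png

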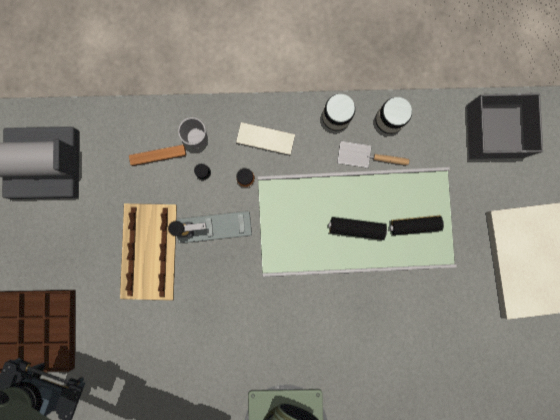

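View pics/side0.png

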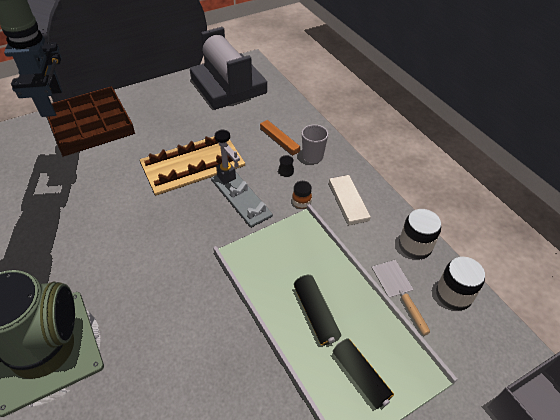

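View pics/wrist0.png

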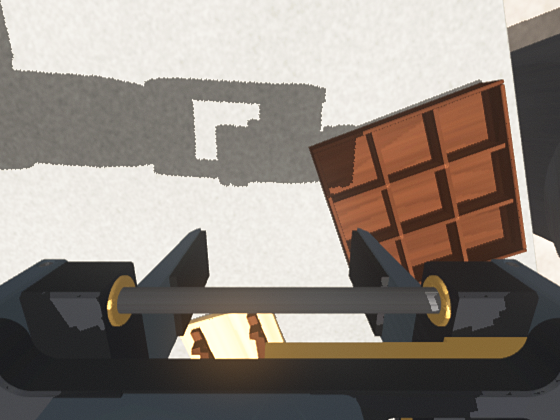

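```bash
cat > loc.py <<'E'
from h import *
def allobj(n,names):
    im,d,c=cam(n)
    for k in names:
        r=tip_of(n,k)
        for q in r[:3]:
            print(n,k,round(q['conf'],2),np.round(q['location'],1))
    return im,d,c
E
python3 - <<'E'
from loc import *
im,d,c=allobj('top',['roller_long','roller_middle','roller_short','gauge','gauge_cradle','gauge_knob','foot_pad','rack','rack_bay0','rack_bay1','rack_bay2','slab'])
np.save('pics/top_d.npy',d)
for k in ['roller_long','roller_middle','roller_short']:
    for q in silhouettes('top',k): 
        m=q['region']; v,u=np.nonzero(m)
        ok=d[v,u]>0
        P=np.array([deproj(c,a,b,e) for a,b,e in zip(u[ok],v[ok],d[v,u][ok])])
        P=P[P[:,2]>0.025]
        xy=P[:,:2].astype(np.float32); rect=cv2.minAreaRect(xy)
        print(k,q['conf'],m.sum(),rect,P[:,2].max(), np.percentile(P[:,2],90))
cv2.imwrite('pics/t1.png',cv2.resize(im[195:260,310:460],None,fx=5,fy=5,interpolation=cv2.INTER_CUBIC))
im,d,c=cam('side')
cv2.imwrite('pics/s1.png',cv2.resize(im[260:420,270:430],None,fx=3.7,fy=3.7,interpolation=cv2.INTER_CUBIC))
E
```

```text
top roller_long 0.81 [354.9 228.9]
top roller_long 0.39 [202.4 168.6]
top roller_long 0.19 [226.7 227.6]
top roller_middle 0.69 [416.9 226.4]
top roller_short 0.27 [355.  222.9]
top gauge 0.84 [228.  226.6]
top gauge_cradle 0.6 [228.2 225. ]
top gauge_knob 0.54 [173.9 228.8]
top rack 0.81 [149.5 250. ]
top rack_bay0 0.77 [145.9 251.3]
top rack_bay0 0.76 [146.9 218. ]
top rack_bay0 0.74 [150.1 282.8]
top rack_bay1 0.77 [145.9 251.3]
top rack_bay1 0.76 [146.9 218. ]
top rack_bay1 0.74 [150.1 282.8]
top rack_bay2 0.77 [145.9 251.3]
top rack_bay2 0.76 [146.9 218. ]
top rack_bay2 0.74 [150.1 282.8]
top slab 0.96 [355.2 222.5]
top slab 0.45 [175.5 227.4]
roller_long 0.65 1005 ((0.5439796447753906, -0.20915773510932922), (0.15988244116306305, 0.047745481133461), 81.49754333496094) 0.0687680718498207 0.06239324137550839
roller_long 0.3 17262 ((0.5636122226715088, -0.2080022692680359), (0.27993592619895935, 0.5345144271850586), 1.7216973304748535) 0.054491596564972156 0.03156549364559247
roller_middle 0.68 856 ((0.5495045185089111, -0.37176766991615295), (0.04466704651713371, 0.14519047737121582), 4.726256847381592) 0.06561864163594011 0.058872193745259115
roller_short 0.25 841 ((0.5495008230209351, -0.37176796793937683), (0.044659581035375595, 0.14519047737121582), 4.726256370544434) 0.06561864163594011 0.05887468453469844
```

View pics/t1.png

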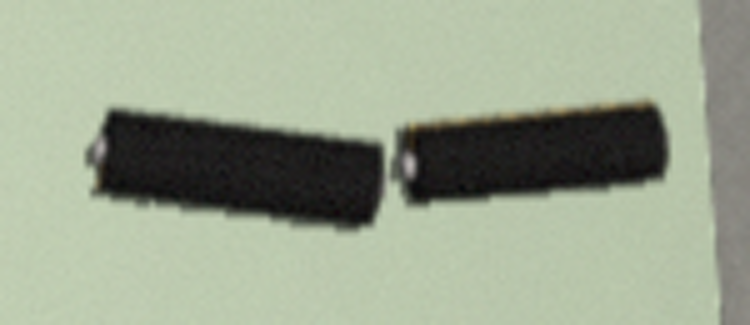

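View pics/s1.png

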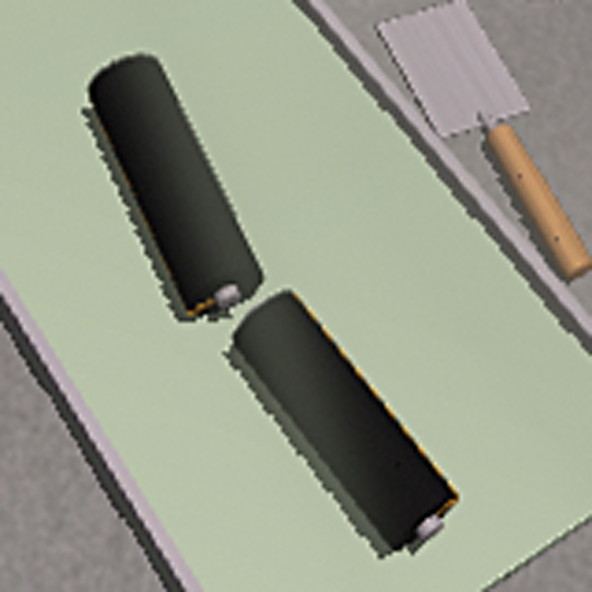

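Run:
```python
from h import *
im,d,c=cam('top')
for nm,uv,z in [('cradle',(228.2,225),.022),('knob',(173.9,228.8),.17),('bayA',(145.9,251.3),.022),('bayB',(146.9,218),.022),('bayC',(150.1,282.8),.022),('rack',(149.5,250),.0)]:
    print(nm,world(c,uv,z))
for k in ['gauge','rack','slab']:
    q=silhouettes('top',k)[0]
    m=q['region']; v,u=np.nonzero(m); ok=d[v,u]>0
    P=np.array([deproj(c,a,b,e) for a,b,e in zip(u[ok],v[ok],d[v,u][ok])])
    B=P[(P[:,2]<0.03)&(P[:,2]>0.004)]
    print(k,q['conf'],cv2.minAreaRect(B[:,:2].astype(np.float32)),np.median(B[:,2]))
cv2.imwrite('pics/t2.png',cv2.resize(im[180:320,110:270],None,fx=4,fy=4,interpolation=cv2.INTER_CUBIC))
```

```text
cradle [0.5608 0.1507 0.022 ]
knob [0.5483 0.2739 0.17  ]
bayA [0.491  0.3831 0.022 ]
bayB [0.5847 0.3802 0.022 ]
bayC [0.4029 0.3715 0.022 ]
rack [0.4943 0.3785 0.    ]
gauge 0.87 ((0.5560531616210938, 0.19327983260154724), (0.07073336094617844, 0.2089901566505432), 5.233524799346924) 0.012789800069918922
rack 0.75 ((0.49121129512786865, 0.3799058496952057), (0.15640252828598022, 0.27410030364990234), 88.58172607421875) 0.013342918502610157
slab 0.63 ((0.5617237091064453, -0.20847445726394653), (0.2848937213420868, 0.5416192412376404), 1.8281936645507812) 0.013116391803305927
```

View pics/t2.png

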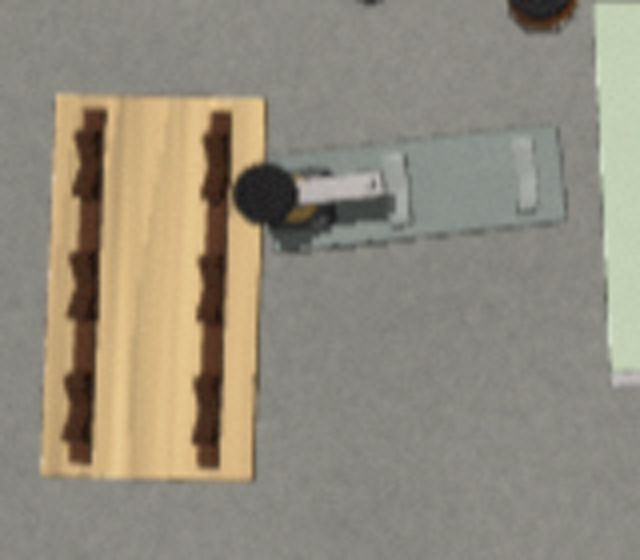

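>>> send_rows(
  commands=[
    {"dp": [0, 0, 0], "yaw": 0.1215, "fingers": 1},
    {"dp": [0, 0, 0], "yaw": 0.1215, "fingers": 1},
    {"dp": [0, 0, 0], "yaw": 0.1215, "fingers": 1},
    {"dp": [0, 0, 0], "yaw": 0.1215, "fingers": 1},
    {"dp": [0, 0, 0], "yaw": 0.1215, "fingers": 1},
    {"dp": [0, 0, 0], "yaw": 0.1215, "fingers": 1},
    {"dp": [0, 0, 0], "yaw": 0.1215, "fingers": 1},
    {"dp": [0, 0, 0], "yaw": 0.1215, "fingers": 1},
    {"dp": [0, 0, 0], "yaw": 0.1215, "fingers": 1},
    {"dp": [0, 0, 0], "yaw": 0.1215, "fingers": 1},
  ],
)

```text
time: 2.03
ee_pos: [0.2008, 0.5388, 0.4048]
ee_rot: [[0.007, 1.0, 0.0], [1.0, -0.007, 0.0], [0.0, 0.0, -1.0]]
contact_force: [0.3, -0.3, 0.5]
gripper_width: 0.997
```

>>> send_rows(
  commands=[
    {"dp": [-28, 27, 0], "yaw": 0, "fingers": 1},
    {"dp": [-28, 27, 0], "yaw": 0, "fingers": 1},
    {"dp": [-28, 27, 0], "yaw": 0, "fingers": 1},
    {"dp": [-28, 27, 0], "yaw": 0, "fingers": 1},
    {"dp": [-28, 27, 0], "yaw": 0, "fingers": 1},
    {"dp": [-28, 27, 0], "yaw": 0, "fingers": 1},
    {"dp": [-28, 27, 0], "yaw": 0, "fingers": 1},
    {"dp": [-28, 27, 0], "yaw": 0, "fingers": 1},
    {"dp": [-28, 27, 0], "yaw": 0, "fingers": 1},
    {"dp": [-28, 27, 0], "yaw": 0, "fingers": 1},
    {"dp": [-28, 27, 0], "yaw": 0, "fingers": 1},
    {"dp": [-28, 27, 0], "yaw": 0, "fingers": 1},
  ],
)

```text
time: 3.03
ee_pos: [0.5255, 0.2008, 0.405]
ee_rot: [[0.001, 1.0, 0.0], [1.0, -0.001, 0.0], [0.0, 0.0, -1.0]]
contact_force: [0.6, 1.3, -0.8]
gripper_width: 0.999
```

>>> send_rows(
  commands=[
    {"dp": [0, 0, 0], "yaw": 0, "fingers": 1},
    {"dp": [0, 0, 0], "yaw": 0, "fingers": 1},
    {"dp": [0, 0, 0], "yaw": 0, "fingers": 1},
  ],
)

```text
time: 3.28
ee_pos: [0.5243, 0.2025, 0.4045]
ee_rot: [[0.002, 1.0, -0.001], [1.0, -0.002, 0.0], [0.0, -0.001, -1.0]]
contact_force: [-0.5, 0.4, 0.3]
gripper_width: 0.999
```

```bash
cat > st.py <<'E'
from h import *
s=arm.get_state()
R=s['ee_rot']; print('t',s['time'],'pos',s['ee_pos'],'xang',np.degrees(np.arctan2(R[1,0],R[0,0])),'F',s['contact_force'],'w',s['gripper_width'],'q',s['qpos'])
E
python3 - <<'E'
from st import *
im,d,c=cam('wrist'); cv2.imwrite('pics/w1.png',im); np.savez('pics/w1.npz',im=im,d=d,**c)
for k in ['gauge','gauge_cradle','gauge_knob','foot_pad','rack','rack_bay0']:
    for q in tip_of('wrist',k)[:3]: print(k,round(q['conf'],2),q['location'])
E
```

```text
t 3.2833 pos [0.5243 0.2025 0.4045] xang 89.9044622415588 F [-0.5342  0.385   0.2585] w 0.9985538821393706 q [19.9364 17.1625 91.3564  0.0419 71.522  20.0186]
gauge 0.71 [426.9, 166.6]
gauge_cradle 0.64 [308.4, 213.7]
gauge_knob 0.57 [316.4, 141.2]
rack 0.89 [252.2, 30.3]
rack_bay0 0.92 [328.2, 25.3]
rack_bay0 0.81 [173.7, 21.8]
rack_bay0 0.71 [251.5, 23.7]
```

View pics/w1.png

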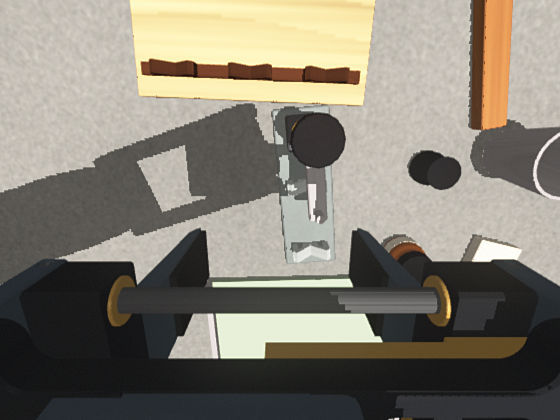

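```bash
cat > pc.py <<'E'
from h import *
def cloud(c,d):
    K=np.array(c['K']);R=np.array(c['attitude']);e=np.array(c['eye'])
    v,u=np.mgrid[0:d.shape[0],0:d.shape[1]]
    P=np.stack([(u-K[0,2])/K[0,0]*d,(v-K[1,2])/K[1,1]*d,d],-1)@R.T+e
    P[d<=0]=np.nan; return P
E
python3 - <<'E'
from pc import *
z=np.load('pics/w1.npz'); c=dict(K=z['K'],eye=z['eye'],attitude=z['attitude']); d=z['d']; P=cloud(c,d)
X,Y,Z=P[...,0],P[...,1],P[...,2]
tab=(np.abs(Z)<0.02)&(Y>0.2)&(Y<.3)&(X<.45); print('table z',np.nanmedian(Z[tab]))
def rect(m,n): print(n,m.sum(),cv2.minAreaRect(P[m][:,:2].astype(np.float32)), np.median(P[m],axis=0))
g=(Z>0.006)&(Z<0.02)&(X>.5)&(X<.62)&(Y>.07)&(Y<.31); 
n,l,s,ce=cv2.connectedComponentsWithStats(g.astype(np.uint8)); i=1+s[1:,4].argmax(); rect(l==i,'base')
kn=(Z>0.16)&(Z<.18)&(X>.5)&(X<.62)&(Y>.2)&(Y<.33); rect(kn,'knob'); print(cv2.minEnclosingCircle(P[kn][:,:2].astype(np.float32)))
sd=(Z>0.02)&(Z<.05)&(X>.5)&(X<.62)&(Y>.07)&(Y<.14); rect(sd,'saddle-')
print(np.c_[P[sd][::8]])
ar=(Z>0.125)&(Z<.15)&(X>.5)&(X<.62)&(Y>.15)&(Y<.25); rect(ar,'arm')
rk=(Z>0.006)&(Z<0.018)&(X>.3)&(X<.65)&(Y>.29)&(Y<.5); rect(rk,'rack')
nt=(Z>0.022)&(Z<0.05)&(X>.3)&(X<.65)&(Y>.3)&(Y<.37); rect(nt,'notch')
nn=P[nt]; b=np.digitize(nn[:,0],np.arange(.36,.64,.006))
for j in np.unique(b): print(round(.36+.006*(j-.5),3), nn[b==j][:,2].max().round(4), nn[b==j][:,1].mean().round(4))
E
```

```text
table z -0.00010124947648759708
base 4306 ((0.558884859085083, 0.19291028380393982), (0.07012975215911865, 0.2094808667898178), 5.260957717895508) [0.5464 0.1761 0.0119]
knob 2404 ((0.5596181154251099, 0.2501504421234131), (0.03950763866305351, 0.08121977001428604), 22.152854919433594) [0.5514 0.2699 0.1699]
((0.5532976984977722, 0.24722541868686676), 0.04212293401360512)
saddle- 483 ((0.566121518611908, 0.11310446262359619), (0.04791799560189247, 0.015434558503329754), 5.670461177825928) [0.5673 0.1158 0.0322]
[[0.5834 0.1221 0.0204]
 [0.5753 0.1205 0.0201]
 [0.5616 0.1198 0.0219]
 [0.5722 0.1206 0.0236]
 [0.5876 0.1225 0.0278]
 [0.5574 0.1192 0.0237]
 [0.568  0.1198 0.0251]
 [0.5782 0.1214 0.0286]
 [0.5426 0.1185 0.0254]
 [0.5572 0.1192 0.027 ]
 [0.5682 0.1179 0.0241]
 [0.5779 0.1212 0.0313]
 [0.5884 0.1213 0.0316]
 [0.5518 0.1183 0.0282]
 [0.5627 0.1171 0.0257]
 [0.5728 0.1193 0.0303]
 [0.5825 0.1218 0.0356]
 [0.545  0.1179 0.0304]
 [0.5555 0.1184 0.0315]
 [0.567  0.1148 0.0239]
 [0.5764 0.1191 0.033 ]
 [0.5862 0.1211 0.0371]
 [0.5486 0.1188 0.0351]
 [0.5597 0.1162 0.0299]
 [0.570
[... 1216 characters left out ...]
(0.014278589747846127, 0.23396985232830048), 87.6458740234375) [0.4881 0.3341 0.0336]
0.369 0.0221 0.3343
0.381 0.0376 0.3353
0.387 0.0427 0.3378
0.393 0.0394 0.3383
0.399 0.0353 0.3383
0.405 0.0278 0.3379
0.411 0.0296 0.3375
0.417 0.0362 0.3368
0.423 0.0418 0.3366
0.429 0.0427 0.3368
0.435 0.0221 0.3321
0.465 0.0369 0.3371
0.471 0.0417 0.3343
0.477 0.0396 0.3345
0.483 0.0345 0.3346
0.489 0.0282 0.3346
0.495 0.0291 0.3342
0.501 0.0354 0.3337
0.507 0.0419 0.3329
0.513 0.0422 0.3332
0.519 0.0221 0.333
0.549 0.0288 0.327
0.555 0.0421 0.3312
0.561 0.0411 0.3312
0.567 0.0346 0.3311
0.573 0.0285 0.3308
0.579 0.0298 0.3308
0.585 0.0349 0.3302
0.591 0.041 0.33
0.597 0.0423 0.3293
0.603 0.0361 0.3313
```

```bash
cat > strip.py <<'E'
from pc import *
from scipy.spatial import cKDTree
def brass(im):
    b,g,r=[im[...,i].astype(int) for i in range(3)]
    hsv=cv2.cvtColor(im,cv2.COLOR_BGR2HSV)
    return (hsv[...,0]>8)&(hsv[...,0]<32)&(hsv[...,1]>110)&(hsv[...,2]>50)
def model(C,ang,th,L,r):
    a=np.array([np.cos(ang),np.sin(ang),0]); p=np.array([np.sin(ang),-np.cos(ang),0]) # p ~ +x when ang~90
    s=np.cos(th)*np.array([0,0,1])+np.sin(th)*p
    t=np.linspace(-L/2,L/2,60)[:,None]
    side=C+t*a+r*s
    u=np.linspace(0.3,1,10)[:,None]*r
    return side, C+a*L/2+u*s, C-a*L/2+u*s, s,a
def vis(c,S,n):
    return np.einsum('ij,ij->i',np.array(c['eye'])-S,np.broadcast_to(n,S.shape))>0
def fit(c,im,C,ang,L,r,pad=14,lo=-180,hi=180,step=2):
    m=brass(im)
    # mask: within projected hull of roller
    pts=[]
    a=np.array([np.cos(ang),np.sin(ang),0]); p=np.array([np.sin(ang),-np.cos(ang),0])
    for e in (-L/2,L/2):
        for f in np.linspace(0,2*np.pi,24): pts.append(proj(c,C+a*e+(r+.002)*(np.cos(f)*p+np.sin(f)*np.array([0,0,1]))))
    hull=cv2.convexHull(np.array(pts,np.float32)).astype(np.int32)
    mk=np.zeros(m.shape,np.uint8); cv2.fillConvexPoly(mk,hull,1); mk=cv2.dilate(mk,np.ones((3,3)))
    v,u=np.nonzero(m&(mk>0)); B=np.c_[u,v].astype(float)
    if len(B)<4: return None,len(B),None
    res=[]
    for th in np.arange(lo,hi,step):
        sd,e1,e2,s,a=model(C,ang,np.radians(th),L,r)
        pp=[]
        for S,n in ((sd,s),(e1,a),(e2,-a)):
            k=vis(c,S,n)
            if k.any(): pp.append(S[k])
        if not pp: continue
        Q=np.array([proj(c,x) for x in np.concatenate(pp)])
        d1=cKDTree(Q).query(B)[0]; d2=cKDTree(B).query(Q)[0]
        res.append((np.minimum(d1,8).mean()+np.minimum(d2,8).mean(),th))
    res.sort(); return res[:3],len(B),B
E
python3 - <<'E'
from strip import *
for n in ('side','top'):
    im,d,c=cam(n)
    for nm,C,ang,L,r in (('long',(.544,-.209,.036),81.5,.15,.024),('mid',(.5495,-.372,.034),94.7,.135,.022)):
        f=fit(c,im,np.array(C),np.radians(ang),L,r); print(n,nm,f[0],f[1])
    if n=='side':
        o=cv2.resize(im[280:420,280:430],None,fx=4,fy=4,interpolation=cv2.INTER_NEAREST); m=brass(im)[280:420,280:430]
        o[cv2.resize(m.astype(np.uint8),None,fx=4,fy=4,interpolation=cv2.INTER_NEAREST)>0]=(255,0,255); cv2.imwrite('pics/s2.png',o)
E
```

```text
side long [(np.float64(2.392494633636364), np.int64(-78)), (np.float64(2.412166837403284), np.int64(-80)), (np.float64(2.448331970178703), np.int64(-76))] 36
side mid [(np.float64(2.580803827253258), np.int64(66)), (np.float64(2.630824505233015), np.int64(64)), (np.float64(2.6912019904223627), np.int64(62))] 42
top long None 0
top mid None 1
```

View pics/s2.png

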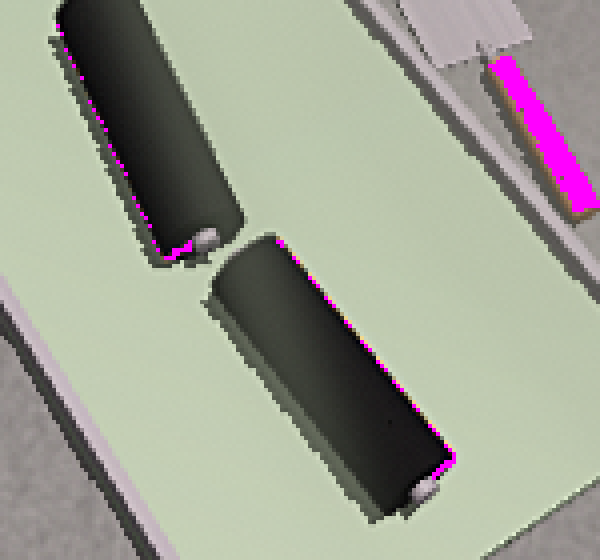

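>>> send_rows(
  commands=[
    {"dp": [-35, 1.5, 0], "yaw": 0, "fingers": 1},
    {"dp": [-35, 1.5, 0], "yaw": 0, "fingers": 1},
    {"dp": [-35, 1.5, 0], "yaw": 0, "fingers": 1},
    {"dp": [-35, 1.5, 0], "yaw": 0, "fingers": 1},
    {"dp": [-35, 1.5, 0], "yaw": 0, "fingers": 1},
    {"dp": [-35, 1.5, 0], "yaw": 0, "fingers": 1},
    {"dp": [-35, 1.5, 0], "yaw": 0, "fingers": 1},
    {"dp": [-35, 1.5, 0], "yaw": 0, "fingers": 1},
    {"dp": [-35, 1.5, 0], "yaw": 0, "fingers": 1},
    {"dp": [-35, 1.5, 0], "yaw": 0, "fingers": 1},
    {"dp": [-35, 1.5, 0], "yaw": 0, "fingers": 1},
    {"dp": [-34, 2, 0], "yaw": 0, "fingers": 1},
  ],
)

```text
time: 4.73
ee_pos: [0.5423, -0.2182, 0.4048]
ee_rot: [[0.001, 1.0, 0.0], [1.0, -0.001, -0.0], [-0.0, 0.0, -1.0]]
contact_force: [-0.0, 0.5, -0.6]
gripper_width: 1.002
```

>>> send_rows(
  commands=[
    {"dp": [0, 0, 25], "yaw": 0.073, "fingers": 1},
    {"dp": [0, 0, 25], "yaw": 0.074, "fingers": 1},
    {"dp": [0, 0, 0], "yaw": 0, "fingers": 1},
    {"dp": [0, 0, 0], "yaw": 0, "fingers": 1},
    {"dp": [0, 0, 0], "yaw": 0, "fingers": 1},
  ],
)

```text
time: 5.15
ee_pos: [0.543, -0.2163, 0.3559]
ee_rot: [[0.145, 0.989, 0.002], [0.989, -0.145, -0.001], [-0.0, 0.002, -1.0]]
contact_force: [0.3, 1.3, -0.4]
gripper_width: 1.003
```

```bash
cat > cyl.py <<'E'
from strip import *
from scipy.optimize import least_squares
def cylfit(P,c0,ang0,r,zc,L,zmin=0.02):
    """fit horizontal cylinder to cloud near guess; returns centre xy, ang"""
    q=P.reshape(-1,3); q=q[np.isfinite(q[:,0])]
    a=np.array([np.cos(ang0),np.sin(ang0)]); n=np.array([a[1],-a[0]])
    rel=q[:,:2]-np.array(c0)
    k=(np.abs(rel@a)<L/2+.012)&(np.abs(rel@n)<r+.012)&(q[:,2]>zmin)&(q[:,2]<zc+r+.01)
    q=q[k]
    def f(x):
        aa=np.array([np.cos(x[1]),np.sin(x[1])]); nn=np.array([aa[1],-aa[0]])
        return np.hypot((q[:,:2]-np.array(c0))@nn-x[0],q[:,2]-zc-x[2])-r
    s=least_squares(f,[0,ang0,0],loss='soft_l1',f_scale=.001)
    x=s.x; aa=np.array([np.cos(x[1]),np.sin(x[1])]); nn=np.array([aa[1],-aa[0]])
    ok=np.abs(f(x))<.003
    rel=q[ok][:,:2]-np.array(c0); rad=np.hypot(rel@nn-x[0],q[ok][:,2]-zc)
    t=np.sort(rel@aa); lo,hi=np.percentile(t,.3),np.percentile(t,99.7)
    C=np.array(c0)+x[0]*nn+aa*(lo+hi)/2
    return C,np.degrees(x[1]),(lo,hi,hi-lo),x[2],ok.sum(),(np.array(c0)+aa*lo+nn*x[0],np.array(c0)+aa*hi+nn*x[0])
E
python3 - <<'E'
from st import *
from cyl import *
im,d,c=cam('wrist'); cv2.imwrite('pics/w2.png',im); P=cloud(c,d)
print(cylfit(P,(.544,-.209),np.radians(81.5),.024,.036,.15))
it,dt,ct=cam('top'); Pt=cloud(ct,dt)
print(cylfit(Pt,(.544,-.209),np.radians(81.5),.024,.036,.15))
print(cylfit(Pt,(.5495,-.372),np.radians(94.7),.022,.034,.135))
E
```

```text
t 5.15 pos [ 0.543  -0.2163  0.3559] xang 81.64398557384857 F [ 0.272   1.3388 -0.3571] w 1.0033374273910687 q [-22.8502  21.09    92.7583   0.0065  66.0494 -14.4969]
(array([ 0.5465, -0.2105]), np.float64(81.53638028156085), (np.float64(-0.07571507173075492), np.float64(0.07354760914343322), np.float64(0.14926268087418815)), np.float64(-0.0001888017137209234), np.int64(6659), (array([ 0.5355, -0.2843]), array([ 0.5575, -0.1366])))
(array([ 0.5484, -0.1787]), np.float64(81.54208242240627), (np.float64(-0.013635569118254753), np.float64(0.0749424837883933), np.float64(0.08857805290664805)), np.float64(0.0009176412793113814), np.int64(428), (array([ 0.5419, -0.2225]), array([ 0.555 , -0.1349])))
(array([ 0.5553, -0.4358]), np.float64(86.91151838586279), (np.float64(-0.06994805980886279), np.float64(-0.05687186971017161), np.float64(0.013076190098691182)), np.float64(0.0006933045696703619), np.int64(42), (array([ 0.5549, -0.4423]), array([ 0.5557, -0.4293])))
```

View pics/w2.png

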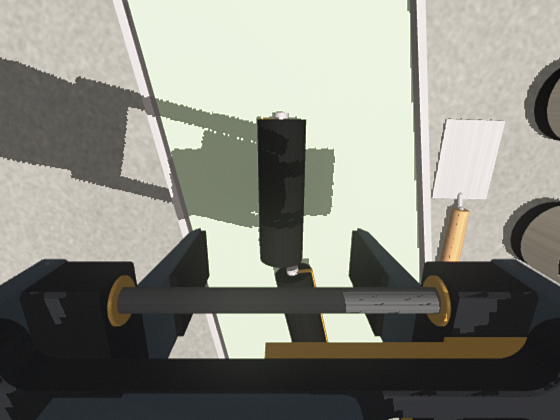

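>>> send_rows(
  commands=[
    {"dp": [-2, 2.5, 24], "yaw": 0, "fingers": 1},
    {"dp": [0, 0, 24], "yaw": 0, "fingers": 1},
    {"dp": [0, 0, 24], "yaw": 0, "fingers": 1},
    {"dp": [0, 0, 24], "yaw": 0, "fingers": 1},
    {"dp": [0, 0, 24], "yaw": 0, "fingers": 1},
    {"dp": [0, 0, 15], "yaw": 0, "fingers": 1},
    {"dp": [0, 0, 10], "yaw": 0, "fingers": 1},
    {"dp": [0, 0, 0], "yaw": 0, "fingers": 0.6},
    {"dp": [0, 0, 0], "yaw": 0, "fingers": 0.4},
    {"dp": [0, 0, 0], "yaw": 0, "fingers": 0.27},
    {"dp": [0, 0, 0], "yaw": 0, "fingers": 0.27},
    {"dp": [0, 0, 0], "yaw": 0, "fingers": 0.27},
  ],
)

```text
time: 6.25
ee_pos: [0.5451, -0.219, 0.211]
ee_rot: [[0.147, 0.989, 0.002], [0.989, -0.147, -0.001], [-0.0, 0.002, -1.0]]
contact_force: [-0.6, 0.8, -0.4]
gripper_width: 0.665
```

Run:
```python
from st import *
from cyl import *
im,d,c=cam('wrist'); cv2.imwrite('pics/w3.png',im); P=cloud(c,d)
print(cylfit(P,(.5465,-.2105),np.radians(81.5),.024,.036,.15))
```

```text
t 6.25 pos [ 0.5451 -0.219   0.211 ] xang 81.52636803489338 F [-0.6224  0.7686 -0.3727] w 0.6651241477385555 q [-23.0116  29.8095 102.2308   0.0082  47.8226 -14.5435]
(array([ 0.5483, -0.1986]), np.float64(81.52597057626697), (np.float64(-0.05046758820204548), np.float64(0.07449893820220262), np.float64(0.1249665264042481)), np.float64(-0.0001050802347553031), np.int64(17021), (array([ 0.5391, -0.2604]), array([ 0.5575, -0.1368])))
```

View pics/w3.png

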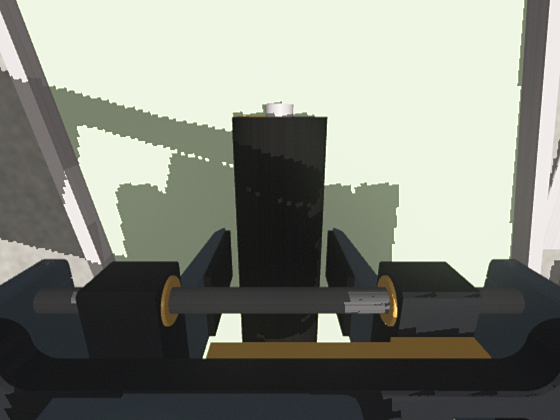

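>>> send_rows(
  commands=[
    {"dp": [0, 1, 0], "yaw": 0, "fingers": 0.25},
    {"dp": [0, 2, 0], "yaw": 0, "fingers": 0.25},
    {"dp": [0, 2.5, 0], "yaw": 0, "fingers": 0.25},
    {"dp": [0, 2.5, 0], "yaw": 0, "fingers": 0.25},
    {"dp": [0, 2.5, 0], "yaw": 0, "fingers": 0.25},
    {"dp": [0, 2.5, 0], "yaw": 0, "fingers": 0.25},
    {"dp": [0, 2.5, 0], "yaw": 0, "fingers": 0.25},
    {"dp": [0, 2.5, 0], "yaw": 0, "fingers": 0.25},
    {"dp": [0, 2.5, 0], "yaw": 0, "fingers": 0.25},
    {"dp": [0, 2.5, 0], "yaw": 0, "fingers": 0.25},
    {"dp": [0, 2.5, 0], "yaw": 0, "fingers": 0.25},
    {"dp": [0, 2, 0], "yaw": 0, "fingers": 0.25},
  ],
)

```text
time: 7.3
ee_pos: [0.5723, -0.223, 0.2097]
ee_rot: [[0.147, 0.989, 0.0], [0.989, -0.147, -0.0], [0.0, 0.0, -1.0]]
contact_force: [0.0, -0.1, -0.4]
gripper_width: 0.625
```

>>> send_rows(
  commands=[
    {"dp": [0, 1.5, 0], "yaw": 0, "fingers": 0.25},
    {"dp": [0, 1, 0], "yaw": 0, "fingers": 0.2},
    {"dp": [0, 0, 0], "yaw": 0, "fingers": 0.15},
    {"dp": [0, 0, 0], "yaw": 0, "fingers": 0.15},
    {"dp": [0, 0, 0], "yaw": 0, "fingers": 0.15},
  ],
)

```text
time: 7.72
ee_pos: [0.5744, -0.2233, 0.2097]
ee_rot: [[0.147, 0.989, -0.0], [0.989, -0.147, 0.0], [0.0, -0.0, -1.0]]
contact_force: [-0.3, 0.4, -0.2]
gripper_width: 0.572
```

Run:
```python
from st import *
from cyl import *
im,d,c=cam('wrist'); cv2.imwrite('pics/w4.png',im); P=cloud(c,d)
r=cylfit(P,(.576,-.2145),np.radians(81.5),.024,.036,.15); print(r)
C=np.r_[r[5][1]-.075*np.array([np.cos(np.radians(r[1])),np.sin(np.radians(r[1]))]),.036]; print(C)
f=fit(c,im,C,np.radians(r[1]),.15,.024,step=1); print(f[:2])
i2,d2,c2=cam('side'); f=fit(c2,i2,C,np.radians(r[1]),.15,.024,step=1); print(f[:2])
```

```text
t 7.7167 pos [ 0.5744 -0.2233  0.2097] xang 81.51901017109982 F [-0.2842  0.3845 -0.2467] w 0.5718893767979444 q [-22.3153  31.9687  98.1145   0.0057  49.9229 -13.838 ]
(array([ 0.5758, -0.2019]), np.float64(81.6223670316366), (np.float64(-0.04949393449890343), np.float64(0.07428829281296871), np.float64(0.12378222731187213)), np.float64(-4.588586649273187e-05), np.int64(17427), (array([ 0.5668, -0.2632]), array([ 0.5849, -0.1407])))
[ 0.5739 -0.2149  0.036 ]
([(np.float64(6.0763381018778455), np.int64(-54)), (np.float64(6.084066306337839), np.int64(-55)), (np.float64(6.0912936698183815), np.int64(-53))], 3067)
([(np.float64(4.516193846429982), np.int64(-53)), (np.float64(4.52061207573815), np.int64(-52)), (np.float64(4.5267038959712504), np.int64(-54))], 94)
```

View pics/w4.png

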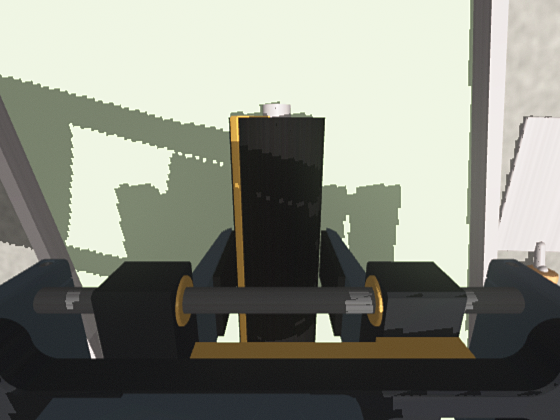

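```bash
cat > wth.py <<'E'
from cyl import *
def strip_theta(c,im,C,ang,r,L,rows=(0,225)):
    """wrist view: intersect brass pixel rays with the cylinder (axis horizontal), return theta (deg, + towards p~+x)"""
    K=np.array(c['K']);R=np.array(c['attitude']);e=np.array(c['eye'])
    a=np.array([np.cos(ang),np.sin(ang),0]); p=np.array([np.sin(ang),-np.cos(ang),0]); z=np.array([0,0,1.])
    m=brass(im); m[:rows[0]]=0; m[rows[1]:]=0
    v,u=np.nonzero(m); D=(np.c_[u,v,np.ones(len(u))]@np.linalg.inv(K).T)@R.T
    o=e-C; A=np.c_[D@p,D@z]; B=np.array([o@p,o@z])
    qa=(A**2).sum(1); qb=2*A@B; qc=B@B-r*r; disc=qb**2-4*qa*qc
    ok=disc>0; t=(-qb[ok]-np.sqrt(disc[ok]))/(2*qa[ok]); H=o+D[ok]*t[:,None]
    ax=H@a; k=np.abs(ax)<L/2-.002
    th=np.degrees(np.arctan2(H[k]@p,H[k]@z))
    return np.median(th),np.percentile(th,[5,95]),k.sum()
def wrist_roller(P,c,im,c0,angd,r,zc,L):
    f=cylfit(P,c0,np.radians(angd),r,zc,L); ang=np.radians(f[1])
    aa=np.array([np.cos(ang),np.sin(ang)])
    C=np.r_[f[5][1]-L/2*aa,zc+f[3]]
    return C,f[1],f[2],f[4],strip_theta(c,im,C,ang,r,L)
E
python3 - <<'E'
from st import *
from wth import *
im,d,c=cam('wrist'); P=cloud(c,d)
print(wrist_roller(P,c,im,(.576,-.2145),81.5,.024,.036,.15))
E
```

```text
t 7.8167 pos [ 0.5744 -0.2233  0.2097] xang 81.51854010790255 F [ 0.0632  0.5423 -0.1119] w 0.5734750156012162 q [-22.3161  31.9654  98.1154   0.0078  49.9191 -13.8397]
(array([ 0.5739, -0.2149,  0.036 ]), np.float64(81.64280133092502), (np.float64(-0.04927352564395125), np.float64(0.07428585489457348), np.float64(0.12355938053852474)), np.int64(17417), (np.float64(-53.229815977985616), array([-64.4785, -45.3313]), np.int64(858)))
```

>>> send_rows(
  commands=[
    {"dp": [0, 1, 0], "yaw": 0, "fingers": 0.14},
    {"dp": [0, 2, 0], "yaw": 0, "fingers": 0.14},
    {"dp": [0, 2.5, 0], "yaw": 0, "fingers": 0.14},
    {"dp": [0, 2.5, 0], "yaw": 0, "fingers": 0.14},
    {"dp": [0, 2.5, 0], "yaw": 0, "fingers": 0.14},
    {"dp": [0, 2.5, 0], "yaw": 0, "fingers": 0.14},
    {"dp": [0, 2.5, 0], "yaw": 0, "fingers": 0.14},
    {"dp": [0, 2, 0], "yaw": 0, "fingers": 0.14},
    {"dp": [0, 1.5, 0], "yaw": 0, "fingers": 0.14},
    {"dp": [0, 1, 0], "yaw": 0, "fingers": 0.14},
    {"dp": [0, 0.7, 0], "yaw": 0, "fingers": 0.14},
    {"dp": [0, 0, 0], "yaw": 0, "fingers": 0.14},
  ],
)

```text
time: 8.87
ee_pos: [0.595, -0.2264, 0.2097]
ee_rot: [[0.147, 0.989, 0.0], [0.989, -0.147, 0.0], [0.0, 0.0, -1.0]]
contact_force: [1.2, 0.3, -0.2]
gripper_width: 0.57
```

>>> send_rows(
  commands=[
    {"dp": [0, 0, 0], "yaw": 0, "fingers": 0.12},
    {"dp": [0, 0, 0], "yaw": 0, "fingers": 0.1},
    {"dp": [0, 0, 0], "yaw": 0, "fingers": 0.08},
    {"dp": [0, 0, 0], "yaw": 0, "fingers": 0.06},
    {"dp": [0, 0, 0], "yaw": 0, "fingers": 0.06},
  ],
)

```text
time: 9.28
ee_pos: [0.5949, -0.2264, 0.2097]
ee_rot: [[0.148, 0.989, 0.0], [0.989, -0.148, 0.0], [0.0, 0.0, -1.0]]
contact_force: [-0.3, 0.2, 0.5]
gripper_width: 0.531
```

Run:
```python
from st import *
from wth import *
im,d,c=cam('wrist'); P=cloud(c,d);cv2.imwrite('pics/w5.png',im)
print(wrist_roller(P,c,im,(.596,-.2175),81.5,.024,.036,.15))
```

```text
t 9.2833 pos [ 0.5949 -0.2264  0.2097] xang 81.51708125399475 F [-0.2721  0.1955  0.4761] w 0.5314527304426433 q [-21.8693  33.4261  95.1304   0.0077  51.441  -13.3912]
(array([ 0.5954, -0.2181,  0.0361]), np.float64(81.58215823113409), (np.float64(-0.04968895268688399), np.float64(0.0742842433168576), np.float64(0.12397319600374158)), np.int64(17554), (np.float64(-2.0885387783442644), array([-9.2893,  5.2942]), np.int64(1538)))
```

View pics/w5.png

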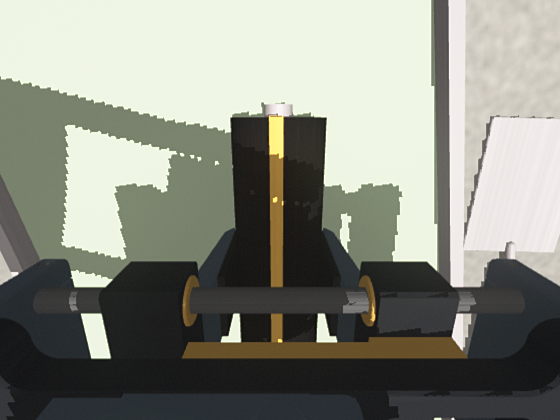

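>>> send_rows(
  commands=[
    {"dp": [0, 0, 0], "yaw": 0, "fingers": 0.03},
    {"dp": [0, 0, 0], "yaw": 0, "fingers": 0.0},
    {"dp": [0, 0, 0], "yaw": 0, "fingers": -0.2},
    {"dp": [0, 0, 0], "yaw": 0, "fingers": -0.5},
    {"dp": [0, 0, 0], "yaw": 0, "fingers": -1},
    {"dp": [0, 0, 0], "yaw": 0, "fingers": -1},
    {"dp": [0, 0, 0], "yaw": 0, "fingers": -1},
  ],
)

```text
time: 9.92
ee_pos: [0.5949, -0.2264, 0.2098]
ee_rot: [[0.147, 0.989, -0.0], [0.989, -0.147, 0.0], [0.0, -0.0, -1.0]]
contact_force: [-0.1, -0.2, 1.6]
gripper_width: 0.52
```

Run:
```python
from st import *
from wth import *
im,d,c=cam('wrist'); P=cloud(c,d)
print(wrist_roller(P,c,im,(.596,-.2175),81.5,.024,.036,.15))
```

```text
t 9.9167 pos [ 0.5949 -0.2264  0.2098] xang 81.52177301960351 F [-0.1429 -0.1873  1.601 ] w 0.5195730165016209 q [-21.8689  33.4245  95.128    0.0064  51.4506 -13.3947]
(array([ 0.5954, -0.2181,  0.0361]), np.float64(81.56578427188391), (np.float64(-0.04939224021765549), np.float64(0.07428652642101445), np.float64(0.12367876663866995)), np.int64(17502), (np.float64(-1.5116944449062955), array([-9.0197,  5.1086]), np.int64(1520)))
```

>>> send_rows(
  commands=[
    {"dp": [0, 0, -4], "yaw": 0, "fingers": -1},
    {"dp": [0, 0, -8], "yaw": 0, "fingers": -1},
    {"dp": [0, 0, -10], "yaw": -0.04, "fingers": -1},
    {"dp": [0, 0, -10], "yaw": -0.05, "fingers": -1},
    {"dp": [0, 0, -8], "yaw": -0.06, "fingers": -1},
    {"dp": [0, 0, -6], "yaw": -0.05, "fingers": -1},
    {"dp": [0, 0, -3], "yaw": -0.0395, "fingers": -1},
    {"dp": [0, 0, 0], "yaw": 0, "fingers": -1},
    {"dp": [0, 0, 0], "yaw": 0, "fingers": -1},
  ],
)

```text
time: 10.72
ee_pos: [0.5948, -0.2263, 0.2589]
ee_rot: [[-0.09, 0.996, 0.0], [0.996, 0.09, 0.0], [0.0, 0.0, -1.0]]
contact_force: [-0.2, -0.1, -3.8]
gripper_width: 0.522
```

Run:
```python
from st import *
from wth import *
im,d,c=cam('wrist'); P=cloud(c,d)
p=s['ee_pos'];
print(wrist_roller(P,c,im,(p[0],p[1]+.008),95.3,.024,p[2]-.1737,.15))
```

```text
t 10.7167 pos [ 0.5948 -0.2263  0.2589] xang 95.18302895087582 F [-0.189  -0.0775 -3.7969] w 0.5216752489896209 q [-21.8682  30.3918  92.3951   0.0074  57.2026 -27.0552]
(array([ 0.5934, -0.2181,  0.0852]), np.float64(95.20611047293086), (np.float64(-0.048404089787337436), np.float64(0.0753980341153769), np.float64(0.12380212390271433)), np.int64(17540), (np.float64(-1.5520307782036271), array([-8.9355,  4.9821]), np.int64(1485)))
```

>>> send_rows(
  commands=[
    {"dp": [5, 0, 0], "yaw": 0, "fingers": -1},
    {"dp": [12, 0, 0], "yaw": 0, "fingers": -1},
    {"dp": [20, 0.3, 0], "yaw": 0, "fingers": -1},
    {"dp": [26, 0.3, 0], "yaw": 0, "fingers": -1},
    {"dp": [30, 0.3, 0], "yaw": 0, "fingers": -1},
    {"dp": [30, 0.3, 0], "yaw": 0, "fingers": -1},
    {"dp": [30, 0.3, 0], "yaw": 0, "fingers": -1},
    {"dp": [30, 0.3, 0], "yaw": 0, "fingers": -1},
    {"dp": [30, 0.3, 0], "yaw": 0, "fingers": -1},
    {"dp": [30, 0.3, 0], "yaw": 0, "fingers": -1},
    {"dp": [26, 0.2, 0], "yaw": 0, "fingers": -1},
    {"dp": [20, 0.2, 0], "yaw": 0, "fingers": -1},
  ],
)

```text
time: 11.77
ee_pos: [0.5702, 0.0647, 0.2586]
ee_rot: [[-0.092, 0.996, -0.001], [0.996, 0.092, 0.001], [0.001, -0.001, -1.0]]
contact_force: [0.3, -0.8, -3.6]
gripper_width: 0.52
```

>>> send_rows(
  commands=[
    {"dp": [14, 0, 2], "yaw": 0, "fingers": -1},
    {"dp": [9, 0, 3], "yaw": 0, "fingers": -1},
    {"dp": [5.5, 0, 4], "yaw": 0, "fingers": -1},
    {"dp": [0, 0, 4], "yaw": 0, "fingers": -1},
    {"dp": [0, 0, 0], "yaw": 0, "fingers": -1},
    {"dp": [0, 0, 0], "yaw": 0, "fingers": -1},
  ],
)

```text
time: 12.27
ee_pos: [0.5687, 0.0892, 0.2453]
ee_rot: [[-0.09, 0.996, -0.001], [0.996, 0.09, -0.0], [-0.0, -0.001, -1.0]]
contact_force: [0.2, 0.1, -3.4]
gripper_width: 0.52
```

Run:
```python
from st import *
from wth import *
im,d,c=cam('wrist'); P=cloud(c,d); cv2.imwrite('pics/w6.png',im)
p=s['ee_pos'];
print(wrist_roller(P,c,im,(p[0],p[1]+.008),95.3,.024,p[2]-.1737,.15))
im,d,c=cam('side'); cv2.imwrite('pics/s6.png',cv2.resize(im[100:260,150:350],None,fx=3.5,fy=3.5))
```

```text
t 12.2667 pos [0.5687 0.0892 0.2453] xang 95.1818276425179 F [ 0.1866  0.0677 -3.44  ] w 0.5202352307433449 q [  7.773   26.606  101.8943  -0.0155  51.5455   2.6008]
(array([0.568 , 0.0972, 0.0643]), np.float64(78.40709054288179), (np.float64(-0.050026220265823595), np.float64(0.07483901132817461), np.float64(0.1248652315939982)), np.int64(6261), (np.float64(-39.6055057449018), array([-67.8886, -20.1541]), np.int64(1325)))
```

View pics/w6.png

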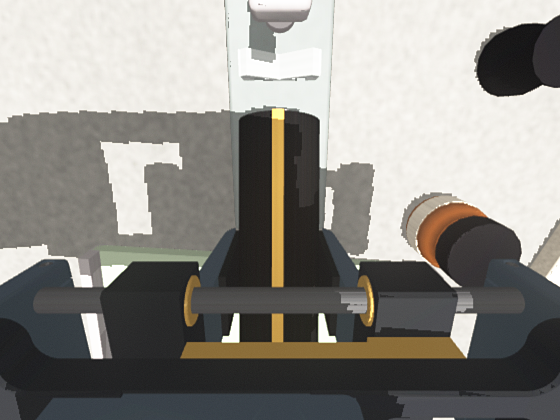

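View pics/s6.png

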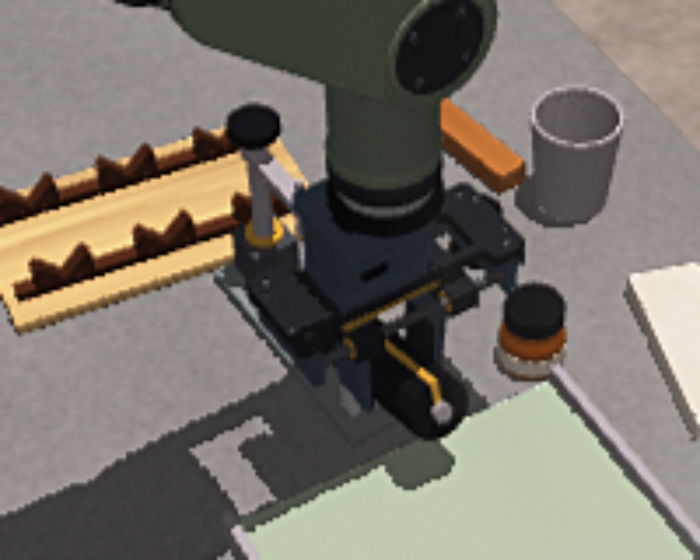

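```bash
sed -i 's/def wrist_roller(P,c,im,c0,angd,r,zc,L):/def wrist_roller(P,c,im,c0,angd,r,zc,L,zmin=.02):/; s/f=cylfit(P,c0,np.radians(angd),r,zc,L);/f=cylfit(P,c0,np.radians(angd),r,zc,L,zmin);/' wth.py
python3 - <<'E'
from st import *
from wth import *
im,d,c=cam('wrist'); P=cloud(c,d)
p=s['ee_pos'];
print(wrist_roller(P,c,im,(p[0]-.001,p[1]+.008),95.3,.024,p[2]-.1737,.15,.065))
X,Y,Z=P[...,0],P[...,1],P[...,2]
m=(Z>.1)&(Z<.118)&(X>.5)&(X<.6)&(Y>.15)&(Y<.26); print(m.sum(), P[m].mean(0) if m.any() else 0)
m=(Z>.02)&(Z<.05)&(X>.53)&(X<.59)&(Y>.18)&(Y<.22); print(m.sum(), cv2.minAreaRect(P[m][:,:2].astype(np.float32)))
m=(Z>.135)&(Z<.15)&(X>.5)&(X<.6)&(Y>.15)&(Y<.26); print(m.sum(), cv2.minAreaRect(P[m][:,:2].astype(np.float32)))
E
```

```text
t 12.3667 pos [0.5689 0.0891 0.2457] xang 95.17048154374173 F [ 0.024  -0.0062 -3.4275] w 0.5217580071347936 q [  7.7647  26.5791 101.8668  -0.0148  51.563    2.6034]
(array([0.5687, 0.0968, 0.065 ]), np.float64(76.82005603322935), (np.float64(-0.04945069225446246), np.float64(0.07488386678898058), np.float64(0.12433455904344304)), np.int64(6203), (np.float64(-43.51826973993913), array([-73.6268, -23.0693]), np.int64(1238)))
239 [0.5582 0.201  0.1143]
2271 ((0.5579714179039001, 0.20251862704753876), (0.048046812415122986, 0.014347504824399948), 5.451635837554932)
1087 ((0.5584283471107483, 0.19855999946594238), (0.015914639458060265, 0.002955131232738495), 4.9529805183410645)
```

Run:
```python
from st import *
from wth import *
im,d,c=cam('wrist'); P=cloud(c,d)
for row in (130,160,200,220):
    print(row,[tuple(P[row,col].round(3)) for col in range(235,330,10)])
```

```text
t 12.4167 pos [0.5689 0.0892 0.2458] xang 95.17223222382357 F [-0.0711 -0.7611 -3.8587] w 0.5218498178483584 q [  7.7698  26.5691 101.8636  -0.0105  51.5599   2.6041]
130 [(np.float64(0.531), np.float64(0.16), np.float64(0.01)), (np.float64(0.543), np.float64(0.164), np.float64(0.062)), (np.float64(0.549), np.float64(0.164), np.float64(0.066)), (np.float64(0.554), np.float64(0.165), np.float64(0.069)), (np.float64(0.559), np.float64(0.166), np.float64(0.071)), (np.float64(0.565), np.float64(0.166), np.float64(0.07)), (np.float64(0.57), np.float64(0.166), np.float64(0.067)), (np.float64(0.575), np.float64(0.167), np.float64(0.065)), (np.float64(0.581), np.float64(0.167), np.float64(0.059)), (np.float64(0.594), np.float64(0.166), np.float64(0.011))]
160 [(np.float64(0.532), np.float64(0.139), np.float64(0.012)), (np.float64(0.545), np.float64(0.148), np.float64(0.066)), (np.float64(0.55), np.float64(0.149), np.float64(0.07)), (np.float64(0.556), np.float64(0.15), np.float64(0.074)), (np.float64(0.561), np.float64(0.151), np.float64(0.074)), (np.float64(0.566), np.float64(0.151), np.flo
[... 735 characters left out ...]
4(0.585), np.float64(0.129), np.float64(0.067)), (np.float64(0.604), np.float64(0.112), np.float64(-0.0))]
220 [(np.float64(0.534), np.float64(0.093), np.float64(0.012)), (np.float64(0.547), np.float64(0.116), np.float64(0.074)), (np.float64(0.553), np.float64(0.119), np.float64(0.079)), (np.float64(0.558), np.float64(0.121), np.float64(0.082)), (np.float64(0.563), np.float64(0.121), np.float64(0.083)), (np.float64(0.569), np.float64(0.121), np.float64(0.082)), (np.float64(0.574), np.float64(0.121), np.float64(0.081)), (np.float64(0.579), np.float64(0.121), np.float64(0.079)), (np.float64(0.586), np.float64(0.119), np.float64(0.071)), (np.float64(0.606), np.float64(0.095), np.float64(-0.0))]
```

>>> send_rows(
  commands=[
    {"dp": [-3, 0, -8], "yaw": 0, "fingers": -1},
    {"dp": [-8, 0, -7], "yaw": 0, "fingers": -1},
    {"dp": [-15, 0, 0], "yaw": 0, "fingers": -1},
    {"dp": [-22, 0, 0], "yaw": 0, "fingers": -1},
    {"dp": [-25, 0, 0], "yaw": 0, "fingers": -1},
    {"dp": [-25, 0, 0], "yaw": 0, "fingers": -1},
    {"dp": [-25, 0, 0], "yaw": 0, "fingers": -1},
    {"dp": [-25, 0, 0], "yaw": 0, "fingers": -1},
    {"dp": [-18, 0, 0], "yaw": 0, "fingers": -1},
    {"dp": [-10, 0, 0], "yaw": 0, "fingers": -1},
    {"dp": [-4, 0, 0], "yaw": 0, "fingers": -1},
    {"dp": [0, 0, 0], "yaw": 0, "fingers": -1},
  ],
)

```text
time: 13.47
ee_pos: [0.5852, -0.09, 0.2612]
ee_rot: [[-0.09, 0.996, 0.001], [0.996, 0.09, 0.0], [0.0, 0.001, -1.0]]
contact_force: [0.5, 0.3, -4.5]
gripper_width: 0.518
```

>>> send_rows(
  commands=[
    {"dp": [0, 0, 5], "yaw": 0, "fingers": -1},
    {"dp": [0, 0, 7], "yaw": 0, "fingers": -1},
    {"dp": [0, 0, 5], "yaw": 0, "fingers": -1},
    {"dp": [0, 0, 3], "yaw": 0, "fingers": -1},
    {"dp": [0, 0, 2], "yaw": 0, "fingers": -1},
    {"dp": [0, 0, 2], "yaw": 0, "fingers": -1},
    {"dp": [0, 0, 2], "yaw": 0, "fingers": -1},
    {"dp": [0, 0, 2], "yaw": 0, "fingers": -1},
    {"dp": [0, 0, 2], "yaw": 0, "fingers": -1},
  ],
)

```text
time: 14.22
ee_pos: [0.5855, -0.0898, 0.2318]
ee_rot: [[-0.092, 0.996, 0.002], [0.996, 0.092, -0.002], [-0.002, 0.002, -1.0]]
contact_force: [-0.6, -4.4, 3.4]
gripper_width: 0.523
```

Run:
```python
from st import *
from wth import *
im,d,c=cam('wrist'); P=cloud(c,d)
for row in (130,160,200,220):
    k=np.nanargmax(np.where((np.abs(np.arange(560)-280)<60),P[row,:,2],-1)); print(row,k,P[row,k])
```

```text
t 14.2167 pos [ 0.5855 -0.0898  0.2318] xang 95.27652326510776 F [-0.6138 -4.3893  3.425 ] w 0.5231857370877531 q [ -9.817   28.7143 100.4152  -0.0929  50.726  -15.0349]
130 282 [ 0.5799 -0.0132  0.0613]
160 271 [ 0.5757 -0.028   0.0651]
200 276 [ 0.58   -0.0474  0.0689]
220 280 [ 0.5829 -0.0569  0.0717]
```

>>> send_rows(
  commands=[
    {"dp": [0, 0, 2], "yaw": 0, "fingers": -1},
    {"dp": [0, 0, 2], "yaw": 0, "fingers": -1},
    {"dp": [0, 0, 2], "yaw": 0, "fingers": -1},
    {"dp": [0, 0, 2], "yaw": 0, "fingers": -1},
    {"dp": [0, 0, 2], "yaw": 0, "fingers": -1},
  ],
)

```text
time: 14.68
ee_pos: [0.5854, -0.0892, 0.2206]
ee_rot: [[-0.091, 0.996, 0.001], [0.996, 0.091, 0.0], [0.0, 0.001, -1.0]]
contact_force: [1.4, -4.0, 2.1]
gripper_width: 0.522
```

>>> send_rows(
  commands=[
    {"dp": [0, 0, 2], "yaw": 0, "fingers": -1},
    {"dp": [0, 0, 2], "yaw": 0, "fingers": -1},
    {"dp": [0, 0, 2], "yaw": 0, "fingers": -1},
    {"dp": [0, 0, 1.5], "yaw": 0, "fingers": -1},
    {"dp": [0, 0, 1], "yaw": 0, "fingers": -1},
  ],
)

```text
time: 15.1
ee_pos: [0.5851, -0.0891, 0.2144]
ee_rot: [[-0.092, 0.996, 0.0], [0.996, 0.092, 0.0], [0.0, 0.0, -1.0]]
contact_force: [-5.0, -2.3, 24.8]
gripper_width: 0.524
```

Run:
```python
from st import *
from wth import *
im,d,c=cam('wrist'); P=cloud(c,d); cv2.imwrite('pics/w7.png',im)
for row in (130,160,200,220):
    k=np.nanargmax(np.where((np.abs(np.arange(560)-280)<60),P[row,:,2],-1)); print(row,k,P[row,k])
```

```text
t 15.1 pos [ 0.5851 -0.0891  0.2144] xang 95.25239698362637 F [-5.0183 -2.3186 24.8061] w 0.5242149956941641 q [ -9.7719  29.8991 101.3858   0.0061  48.7007 -15.0283]
130 272 [ 0.5745 -0.0118  0.0622]
160 281 [ 0.5797 -0.0246  0.0613]
200 281 [ 0.5814 -0.0434  0.0614]
220 282 [ 0.5828 -0.053   0.0621]
```

View pics/w7.png

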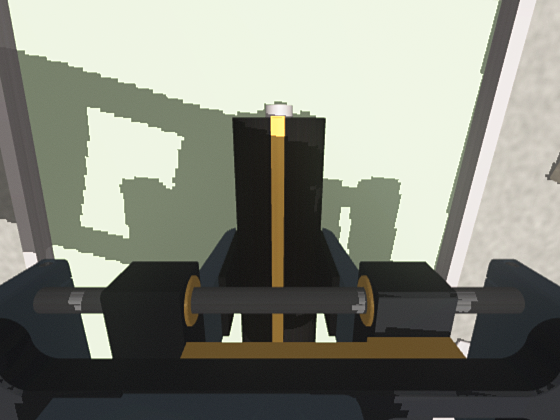

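>>> send_rows(
  commands=[
    {"dp": [0, 0, -1.5], "yaw": 0, "fingers": -1},
    {"dp": [0, 0, -0.5], "yaw": 0, "fingers": -1},
    {"dp": [0, 0, 0], "yaw": 0, "fingers": -1},
  ],
)

```text
time: 15.4
ee_pos: [0.5851, -0.089, 0.2145]
ee_rot: [[-0.091, 0.996, 0.0], [0.996, 0.091, 0.0], [0.0, 0.0, -1.0]]
contact_force: [-0.7, -2.8, 6.7]
gripper_width: 0.522
```

Run:
```python
from st import *
from wth import *
im,d,c=cam('wrist'); P=cloud(c,d); p=s['ee_pos']
print(wrist_roller(P,c,im,(p[0]-.001,p[1]+.008),95.2,.024,.036,.15,.02))
```

```text
t 15.4 pos [ 0.5851 -0.089   0.2145] xang 95.24770400230018 F [-0.7181 -2.771   6.7443] w 0.5218825601925613 q [ -9.7693  29.8914 101.3821   0.021   48.7275 -15.0309]
(array([ 0.5836, -0.0807,  0.036 ]), np.float64(95.20763508465797), (np.float64(-0.052923424308208664), np.float64(0.07532411485883579), np.float64(0.12824753916704446)), np.int64(16999), (np.float64(-1.633125652599098), array([-8.3013,  5.9493]), np.int64(1454)))
```

>>> send_rows(
  commands=[
    {"dp": [0, 0, -4], "yaw": 0, "fingers": -1},
    {"dp": [0, 0, -8], "yaw": 0, "fingers": -1},
    {"dp": [4, 0, -9], "yaw": 0, "fingers": -1},
    {"dp": [10, 0, -9], "yaw": 0, "fingers": -1},
    {"dp": [18, 0, -6], "yaw": 0, "fingers": -1},
    {"dp": [25, 0, 0], "yaw": 0, "fingers": -1},
    {"dp": [28, 0, 0], "yaw": 0, "fingers": -1},
    {"dp": [28, 0, 0], "yaw": 0, "fingers": -1},
    {"dp": [26, 0, 0], "yaw": 0, "fingers": -1},
    {"dp": [20, 0, 0], "yaw": 0, "fingers": -1},
    {"dp": [13, 0, 0], "yaw": 0, "fingers": -1},
    {"dp": [8, 0, 0], "yaw": 0, "fingers": -1},
  ],
)

```text
time: 16.45
ee_pos: [0.5682, 0.0922, 0.2506]
ee_rot: [[-0.093, 0.996, -0.0], [0.996, 0.093, 0.0], [0.0, -0.0, -1.0]]
contact_force: [0.9, 1.0, -3.1]
gripper_width: 0.519
```

>>> send_rows(
  commands=[
    {"dp": [0, 0, 0], "yaw": 0, "fingers": -1},
    {"dp": [0, 0, 0], "yaw": 0, "fingers": -1},
  ],
)

```text
time: 16.62
ee_pos: [0.5686, 0.09, 0.2503]
ee_rot: [[-0.092, 0.996, -0.0], [0.996, 0.092, -0.0], [-0.0, -0.0, -1.0]]
contact_force: [0.3, -0.5, -3.2]
gripper_width: 0.521
```

```bash
cat > chk.py <<'E'
from st import *
from wth import *
import sys
# chk.py L r dz zmin : roller in hand
L,r,dz,off=map(float,sys.argv[1:5]); zmin=float(sys.argv[5])
im,d,c=cam('wrist'); P=cloud(c,d); p=s['ee_pos']; x=R[:2,0]
c0=p[:2]+x*off
print(wrist_roller(P,c,im,c0,np.degrees(np.arctan2(R[1,0],R[0,0])),r,p[2]-dz,L,zmin))
for row in (130,160,200,220):
    k=np.nanargmax(np.where((np.abs(np.arange(560)-280)<50),P[row,:,2],-1)); print(row,k,P[row,k])
E
python3 chk.py .15 .024 .1785 .0084 .05
```

```text
t 16.6167 pos [0.5686 0.09   0.2503] xang 95.28487139706758 F [ 0.336  -0.5285 -3.1555] w 0.5207568059102282 q [  7.857   26.2603 101.5975  -0.0307  52.146    2.591 ]
(array([0.5672, 0.0982, 0.0715]), np.float64(95.24612134191915), (np.float64(-0.05309913476993861), np.float64(0.07487167926607012), np.float64(0.12797081403600874)), np.int64(16964), (np.float64(-1.656896834432267), array([-8.278 ,  5.9446]), np.int64(1408)))
130 274 [0.5588 0.1672 0.0968]
160 271 [0.5586 0.154  0.097 ]
200 282 [0.5654 0.1355 0.0965]
220 274 [0.5625 0.1252 0.0969]
```

>>> send_rows(
  commands=[
    {"dp": [2, 0, 0], "yaw": 0, "fingers": -1},
    {"dp": [4, 0, 0], "yaw": 0, "fingers": -1},
    {"dp": [6, 0, 0], "yaw": 0, "fingers": -1},
    {"dp": [8, 0, 0], "yaw": 0, "fingers": -1},
    {"dp": [8, 0, 0], "yaw": 0, "fingers": -1},
    {"dp": [8, 0, 0], "yaw": 0, "fingers": -1},
    {"dp": [8, 0, 0], "yaw": 0, "fingers": -1},
    {"dp": [7, 0, 0], "yaw": 0, "fingers": -1},
    {"dp": [5, 0, 0], "yaw": 0, "fingers": -1},
    {"dp": [4, 0, 0], "yaw": 0, "fingers": -1},
    {"dp": [0, 0.3, 0], "yaw": 0, "fingers": -1},
    {"dp": [0, 0, 0], "yaw": 0, "fingers": -1},
  ],
)

```text
time: 17.67
ee_pos: [0.5635, 0.15, 0.2502]
ee_rot: [[-0.092, 0.996, 0.0], [0.996, 0.092, -0.0], [-0.0, 0.0, -1.0]]
contact_force: [0.1, 0.5, -3.9]
gripper_width: 0.521
```

```bash
python3 chk.py .15 .024 .1785 .0084 .05
python3 - <<'E'
from h import *
for n in ('side','wrist'):
    im,d,c=cam(n); cv2.imwrite(f'pics/{n}8.png',im if n=='wrist' else cv2.resize(im[100:260,150:350],None,fx=3.5,fy=3.5))
E
```

```text
return _methods._mean(a, axis=axis, dtype=dtype,
  ret = ret.dtype.type(ret / rcount)
Traceback (most recent call last):
  File "chk.py", line 8, in <module>
    print(wrist_roller(P,c,im,c0,np.degrees(np.arctan2(R[1,0],R[0,0])),r,p[2]-dz,L,zmin))
          ~~~~~~~~~~~~^^^^^^^^^^^^^^^^^^^^^^^^^^^^^^^^^^^^^^^^^^^^^^^^^^^^^^^^^^^^^^^^^^
  File "wth.py", line 18, in wrist_roller
    return C,f[1],f[2],f[4],strip_theta(c,im,C,ang,r,L)
                            ~~~~~~~~~~~^^^^^^^^^^^^^^^^
  File "wth.py", line 13, in strip_theta
    return np.median(th),np.percentile(th,[5,95]),k.sum()
                         ~~~~~~~~~~~~~^^^^^^^^^^^
IndexError: index -1 is out of bounds for axis 0 with size 0
```

View pics/wrist8.png

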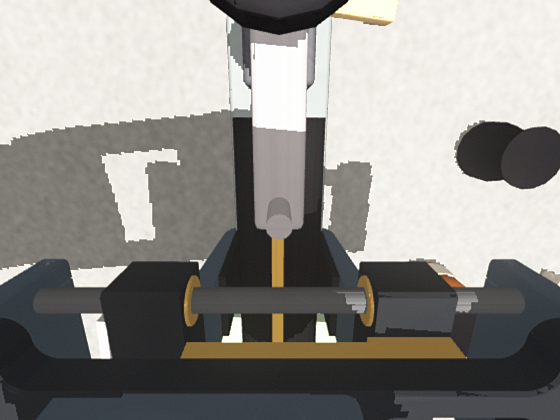

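View pics/side8.png

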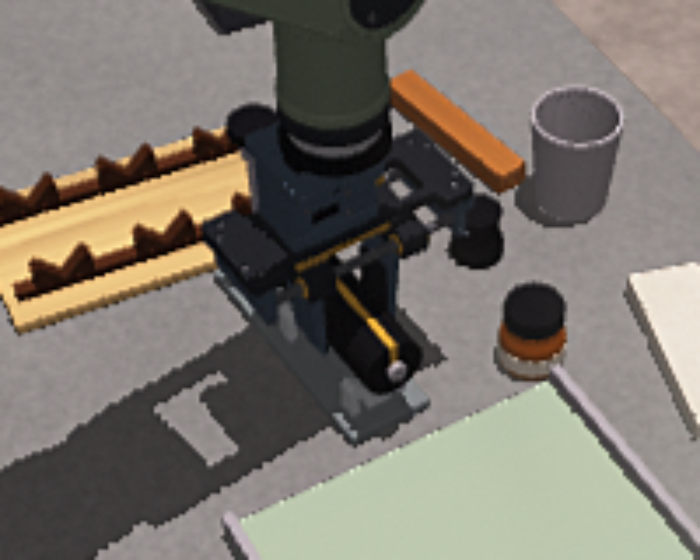

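>>> send_rows(
  commands=[
    {"dp": [0, 0, 2], "yaw": 0, "fingers": -1},
    {"dp": [0, 0, 3], "yaw": 0, "fingers": -1},
    {"dp": [0, 0, 3], "yaw": 0, "fingers": -1},
    {"dp": [0, 0, 3], "yaw": 0, "fingers": -1},
    {"dp": [0, 0, 2], "yaw": 0, "fingers": -1},
    {"dp": [0, 0, 1.5], "yaw": 0, "fingers": -1},
    {"dp": [0, 0, 1], "yaw": 0, "fingers": -1},
    {"dp": [0, 0, 0], "yaw": 0, "fingers": -1},
    {"dp": [0, 0, 0], "yaw": 0, "fingers": -1},
  ],
)

```text
time: 18.57
ee_pos: [0.5635, 0.1498, 0.2349]
ee_rot: [[-0.091, 0.996, 0.0], [0.996, 0.091, 0.0], [0.0, 0.0, -1.0]]
contact_force: [-0.2, 0.1, -2.8]
gripper_width: 0.522
```

>>> send_rows(
  commands=[
    {"dp": [0, 0, 0.5], "yaw": 0, "fingers": -1},
    {"dp": [0, 0, 0.3], "yaw": 0, "fingers": -1},
    {"dp": [0, 0, 0], "yaw": 0, "fingers": -1},
  ],
)

```text
time: 18.82
ee_pos: [0.5635, 0.1498, 0.2345]
ee_rot: [[-0.091, 0.996, 0.0], [0.996, 0.091, 0.0], [-0.0, 0.0, -1.0]]
contact_force: [-1.5, -1.5, 2.2]
gripper_width: 0.52
```

>>> send_rows(
  commands=[
    {"dp": [0, 0, 0], "yaw": 0, "fingers": 0.1},
    {"dp": [0, 0, 0], "yaw": 0, "fingers": 0.2},
    {"dp": [0, 0, 0], "yaw": 0, "fingers": 0.4},
    {"dp": [0, 0, 0], "yaw": 0, "fingers": 0.8},
    {"dp": [0, 0, 0], "yaw": 0, "fingers": 1},
    {"dp": [0, 0, 0], "yaw": 0, "fingers": 1},
    {"dp": [0, 0, -5], "yaw": 0, "fingers": 1},
    {"dp": [0, 0, -10], "yaw": 0, "fingers": 1},
    {"dp": [0, 0, -20], "yaw": 0, "fingers": 1},
    {"dp": [0, 0, -30], "yaw": 0, "fingers": 1},
    {"dp": [0, 0, -30], "yaw": 0, "fingers": 1},
    {"dp": [0, 0, -30], "yaw": 0, "fingers": 1},
  ],
)

```text
time: 19.82
ee_pos: [0.5633, 0.1498, 0.3612]
ee_rot: [[-0.091, 0.996, 0.001], [0.996, 0.091, 0.0], [0.0, 0.001, -1.0]]
contact_force: [1.0, -0.1, -0.7]
gripper_width: 0.998
```

>>> send_rows(
  commands=[
    {"dp": [-14, 0, -15], "yaw": 0, "fingers": 1},
    {"dp": [-14, 0, 0], "yaw": 0, "fingers": 1},
    {"dp": [-14, 0, 0], "yaw": 0, "fingers": 1},
    {"dp": [-14, 0, 0], "yaw": 0, "fingers": 0},
    {"dp": [-14, 0, 0], "yaw": 0, "fingers": -1},
    {"dp": [0, 0, 0], "yaw": 0, "fingers": -1},
  ],
)

```text
time: 20.32
ee_pos: [0.5699, 0.0774, 0.3725]
ee_rot: [[-0.089, 0.996, -0.003], [0.996, 0.089, -0.001], [-0.001, -0.003, -1.0]]
contact_force: [-0.4, 0.9, -0.6]
gripper_width: 0.816
```

```bash
cat > seat.py <<'E'
from st import *
from wth import *
import sys
L,r,zc,x0,y0,ang,zmin=map(float,sys.argv[1:8]); tag=sys.argv[8]
im,d,c=cam('wrist'); P=cloud(c,d); cv2.imwrite(f'pics/{tag}.png',im)
f=cylfit(P,(x0,y0),np.radians(ang),r,zc,L,zmin); print(f)
try:
    m=im.copy(); print(strip_theta(c,m,np.r_[f[0],zc+f[3]],np.radians(f[1]),r,L,(0,225)))
except Exception as e: print(e)
E
python3 seat.py .15 .024 .056 .562 .158 95.26 .045 w9
```

```text
t 20.3167 pos [0.5699 0.0774 0.3725] xang 95.08430721563536 F [-0.3962  0.8767 -0.5952] w 0.8164182235159624 q [ 6.6003 19.6119 92.5192 -0.0649 68.0455  1.5405]
(array([0.562 , 0.1579]), np.float64(95.2293669525578), (np.float64(-0.07455167521930542), np.float64(0.07430103590926838), np.float64(0.1488527111285738)), np.float64(-0.00015207420908647492), np.int64(7777), (array([0.5688, 0.0838]), array([0.5553, 0.232 ])))
(np.float64(-1.203405635206097), array([-8.4714,  7.2055]), np.int64(1093))
```

View pics/w9.png

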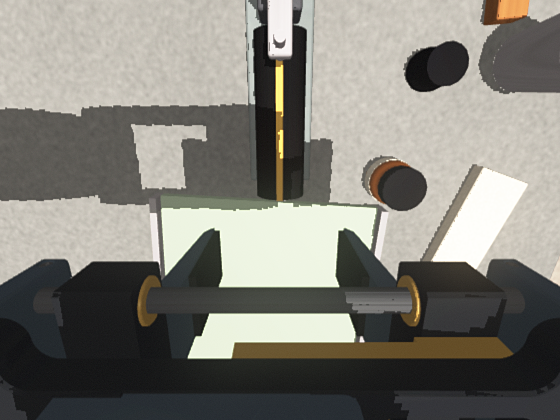

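>>> send_rows(
  commands=[
    {"dp": [8, 0, -15], "yaw": 0, "fingers": -1},
    {"dp": [20, 0, -15], "yaw": 0, "fingers": -1},
    {"dp": [25, 0, 0], "yaw": 0, "fingers": -1},
    {"dp": [25, 0, 0], "yaw": 0, "fingers": -1},
    {"dp": [25, 0, 0], "yaw": 0, "fingers": -1},
    {"dp": [25, 0, 0], "yaw": 0, "fingers": -1},
    {"dp": [25, 0, 0], "yaw": 0, "fingers": -1},
    {"dp": [20, 0, 0], "yaw": 0, "fingers": -1},
    {"dp": [13, 0, 0], "yaw": 0, "fingers": -1},
    {"dp": [7, 0, 8], "yaw": 0, "fingers": -1},
    {"dp": [0, 0, 10], "yaw": 0, "fingers": -1},
    {"dp": [0, 0, 8], "yaw": 0, "fingers": -1},
  ],
)

```text
time: 21.37
ee_pos: [0.5521, 0.2719, 0.3761]
ee_rot: [[-0.092, 0.996, -0.002], [0.996, 0.092, -0.001], [-0.001, -0.002, -1.0]]
contact_force: [0.2, -0.4, -0.1]
gripper_width: 0.006
```

>>> send_rows(
  commands=[
    {"dp": [0, 0, 0], "yaw": 0, "fingers": -1},
    {"dp": [0, 0, 0], "yaw": 0, "fingers": -1},
    {"dp": [0, 0, 0], "yaw": 0, "fingers": -1},
    {"dp": [0, 0, 0], "yaw": 0, "fingers": -1},
  ],
)

```text
time: 21.7
ee_pos: [0.5525, 0.2717, 0.3784]
ee_rot: [[-0.09, 0.996, 0.001], [0.996, 0.09, 0.0], [0.0, 0.001, -1.0]]
contact_force: [0.3, -0.0, 0.9]
gripper_width: 0.007
```

Run:
```python
from st import *
im,d,c=cam('wrist'); cv2.imwrite('pics/w10.png',im)
im,d,c=cam('side'); cv2.imwrite('pics/s10.png',cv2.resize(im[60:260,150:350],None,fx=3,fy=3))
```

```text
t 21.7 pos [0.5525 0.2717 0.3784] xang 95.18690931473292 F [ 0.3287 -0.0271  0.8945] w 0.0067905358924260735 q [25.115  22.9185 86.4549  0.0008 70.5752 19.9278]
```

View pics/w10.png

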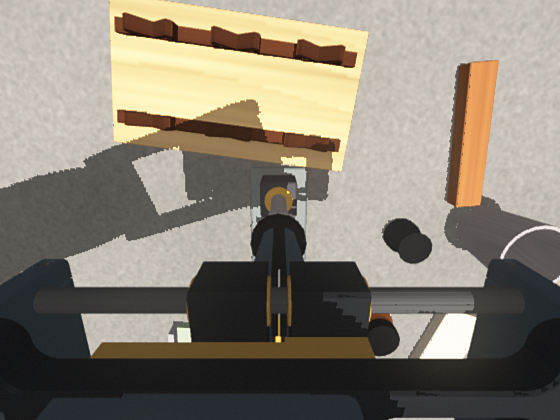

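View pics/s10.png

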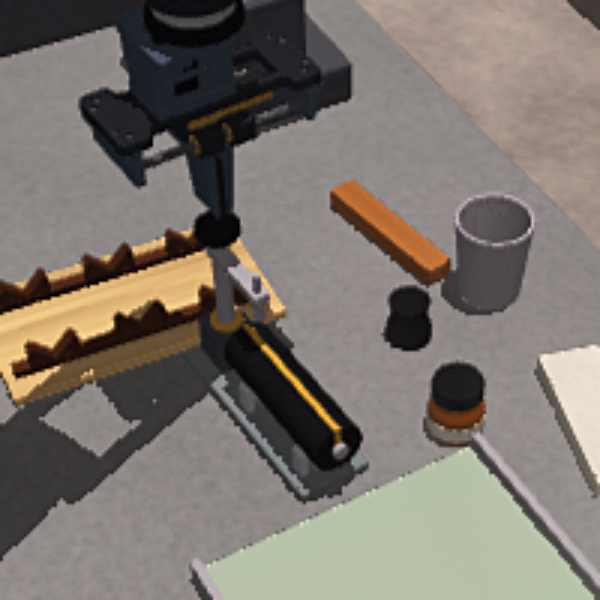

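>>> send_rows(
  commands=[
    {"dp": [-2, 0, 6], "yaw": 0, "fingers": -1},
    {"dp": [0, 0, 5], "yaw": 0, "fingers": -1},
    {"dp": [0, 0, 3], "yaw": 0, "fingers": -1},
    {"dp": [0, 0, 3], "yaw": 0, "fingers": -1},
    {"dp": [0, 0, 3], "yaw": 0, "fingers": -1},
    {"dp": [0, 0, 3], "yaw": 0, "fingers": -1},
  ],
)

```text
time: 22.3
ee_pos: [0.5522, 0.2702, 0.3549]
ee_rot: [[-0.091, 0.996, -0.001], [0.996, 0.091, -0.0], [-0.0, -0.001, -1.0]]
contact_force: [-2.1, -0.4, 2.5]
gripper_width: 0.004
```

>>> send_rows(
  commands=[
    {"dp": [0, 0, 3], "yaw": 0, "fingers": -1},
    {"dp": [0, 0, 3], "yaw": 0, "fingers": -1},
    {"dp": [0, 0, 3], "yaw": 0, "fingers": -1},
    {"dp": [0, 0, 3], "yaw": 0, "fingers": -1},
    {"dp": [0, 0, 3], "yaw": 0, "fingers": -1},
    {"dp": [0, 0, 3], "yaw": 0, "fingers": -1},
  ],
)

```text
time: 22.8
ee_pos: [0.5523, 0.2702, 0.3367]
ee_rot: [[-0.091, 0.996, -0.0], [0.996, 0.091, -0.0], [-0.0, -0.0, -1.0]]
contact_force: [-2.8, -2.4, 4.5]
gripper_width: 0.002
```

>>> send_rows(
  commands=[
    {"dp": [0, 0, 2], "yaw": 0, "fingers": -1},
    {"dp": [0, 0, 2], "yaw": 0, "fingers": -1},
    {"dp": [0, 0, 0], "yaw": 0, "fingers": -1},
    {"dp": [0, 0, 0], "yaw": 0, "fingers": -1},
  ],
)

```text
time: 23.13
ee_pos: [0.5525, 0.2704, 0.3329]
ee_rot: [[-0.091, 0.996, -0.0], [0.996, 0.091, 0.0], [0.0, -0.0, -1.0]]
contact_force: [-2.9, -1.1, 3.4]
gripper_width: 0.008
```

>>> send_rows(
  commands=[
    {"dp": [0, 0, 2], "yaw": 0, "fingers": -1},
    {"dp": [0, 0, 2], "yaw": 0, "fingers": -1},
    {"dp": [0, 0, 0], "yaw": 0, "fingers": -1},
  ],
)

```text
time: 23.38
ee_pos: [0.5526, 0.2704, 0.3292]
ee_rot: [[-0.091, 0.996, 0.001], [0.996, 0.091, 0.001], [0.001, 0.001, -1.0]]
contact_force: [-3.0, -1.8, 6.1]
gripper_width: 0.001
```

>>> send_rows(
  commands=[
    {"dp": [0, 0, 2], "yaw": 0, "fingers": -1},
    {"dp": [0, 0, 1.5], "yaw": 0, "fingers": -1},
    {"dp": [0, 0, 1], "yaw": 0, "fingers": -1},
    {"dp": [0, 0, 0], "yaw": 0, "fingers": -1},
  ],
)

```text
time: 23.72
ee_pos: [0.5526, 0.2705, 0.3252]
ee_rot: [[-0.091, 0.996, 0.001], [0.996, 0.091, 0.001], [0.001, 0.001, -1.0]]
contact_force: [-2.4, -1.9, 8.1]
gripper_width: 0.005
```

Run:
```python
from st import *
im,d,c=cam('side'); cv2.imwrite('pics/s11.png',cv2.resize(im[130:210,200:290],None,fx=7,fy=7,interpolation=cv2.INTER_CUBIC))
s=arm.get_state(); print(s['contact_force'],s['ee_pos'])
```

```text
t 23.7167 pos [0.5526 0.2705 0.3252] xang 95.24364549875746 F [-2.4428 -1.8828  8.1387] w 0.004882373176620502 q [25.0051 25.1396 90.9404  0.0113 63.8286 19.7565]
[-2.2487 -1.6424  8.1908] [0.5526 0.2704 0.3253]
```

View pics/s11.png

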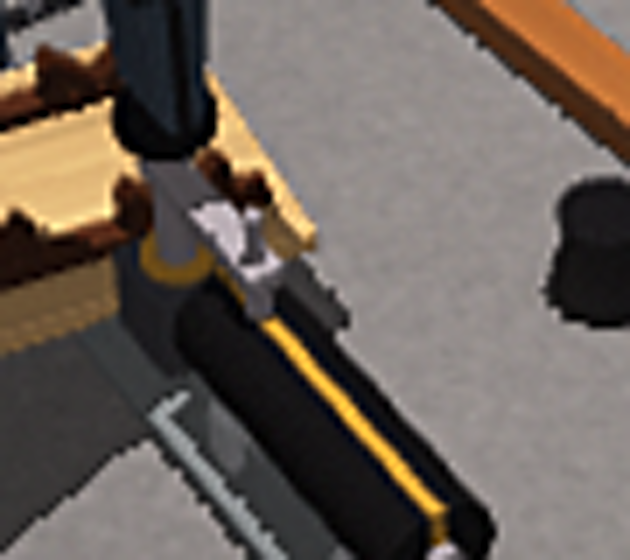

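>>> send_rows(
  commands=[
    {"dp": [0, 0, 1], "yaw": 0, "fingers": -1},
    {"dp": [0, 0, 0.2], "yaw": 0, "fingers": -1},
    {"dp": [0, 0, 0], "yaw": 0, "fingers": -1},
    {"dp": [0, 0, 0], "yaw": 0, "fingers": -1},
    {"dp": [0, 0, 0], "yaw": 0, "fingers": -1},
    {"dp": [0, 0, 0], "yaw": 0, "fingers": -1},
    {"dp": [0, 0, 0], "yaw": 0, "fingers": -1},
    {"dp": [0, 0, 0], "yaw": 0, "fingers": -1},
  ],
)

```text
time: 24.43
ee_pos: [0.5525, 0.2704, 0.3244]
ee_rot: [[-0.091, 0.996, 0.002], [0.996, 0.091, 0.001], [0.001, 0.002, -1.0]]
contact_force: [-2.6, -2.4, 9.0]
gripper_width: 0.004
```

>>> send_rows(
  commands=[
    {"dp": [0, 0, 0], "yaw": 0, "fingers": -1},
    {"dp": [0, 0, 0], "yaw": 0, "fingers": -1},
    {"dp": [0, 0, 0], "yaw": 0, "fingers": -1},
    {"dp": [0, 0, 0], "yaw": 0, "fingers": -1},
    {"dp": [0, 0, 0], "yaw": 0, "fingers": -1},
    {"dp": [0, 0, 0], "yaw": 0, "fingers": -1},
    {"dp": [0, 0, 0], "yaw": 0, "fingers": -1},
    {"dp": [0, 0, 0], "yaw": 0, "fingers": -1},
    {"dp": [0, 0, 0], "yaw": 0, "fingers": -1},
  ],
)

```text
time: 25.18
ee_pos: [0.5525, 0.2705, 0.3243]
ee_rot: [[-0.091, 0.996, 0.002], [0.996, 0.091, 0.001], [0.001, 0.002, -1.0]]
contact_force: [-2.7, -2.5, 9.0]
gripper_width: 0.003
```

>>> send_rows(
  commands=[
    {"dp": [0, 0, -2], "yaw": 0, "fingers": -1},
    {"dp": [0, 0, -4], "yaw": 0, "fingers": -1},
    {"dp": [0, 0, -5], "yaw": 0, "fingers": -1},
    {"dp": [0, 0, -5], "yaw": 0, "fingers": -1},
    {"dp": [0, 0, -5], "yaw": 0, "fingers": -1},
    {"dp": [0, 0, -6], "yaw": 0, "fingers": -1},
    {"dp": [0, 0, -8], "yaw": 0, "fingers": -1},
    {"dp": [0, 0, -10], "yaw": 0, "fingers": -1},
    {"dp": [0, 0, -12], "yaw": 0, "fingers": -1},
    {"dp": [0, 0, -20], "yaw": 0, "fingers": -1},
  ],
)

```text
time: 26.02
ee_pos: [0.5522, 0.2703, 0.3994]
ee_rot: [[-0.091, 0.996, -0.003], [0.996, 0.091, -0.001], [-0.001, -0.003, -1.0]]
contact_force: [1.0, 0.1, -0.2]
gripper_width: 0.006
```

>>> send_rows(
  commands=[
    {"dp": [-10, 0, 0], "yaw": 0, "fingers": -0.5},
    {"dp": [-20, 0, 0], "yaw": 0, "fingers": 0},
    {"dp": [-25, 0, 0], "yaw": 0, "fingers": 1},
    {"dp": [-25, 0, 0], "yaw": 0, "fingers": 1},
    {"dp": [-25, 0, 0], "yaw": 0, "fingers": 1},
    {"dp": [-25, 0, 0], "yaw": 0, "fingers": 1},
    {"dp": [-25, 0, 0], "yaw": 0, "fingers": 1},
    {"dp": [-20, 0, 0], "yaw": 0, "fingers": 1},
    {"dp": [-13, 0, 0], "yaw": 0, "fingers": 1},
    {"dp": [-5, 0, 0], "yaw": 0, "fingers": 1},
    {"dp": [0, 0, 0], "yaw": 0, "fingers": 1},
    {"dp": [0, 0, 0], "yaw": 0, "fingers": 1},
  ],
)

```text
time: 27.02
ee_pos: [0.5701, 0.0784, 0.4001]
ee_rot: [[-0.091, 0.996, -0.0], [0.996, 0.091, 0.001], [0.001, -0.0, -1.0]]
contact_force: [0.1, -0.1, -1.2]
gripper_width: 0.846
```

```bash
python3 seat.py .15 .024 .056 .562 .158 95.26 .045 w12
```

```text
t 27.0167 pos [0.5701 0.0784 0.4001] xang 95.23171894849516 F [ 0.0751 -0.1183 -1.2181] w 0.8455542748550132 q [ 6.6775 18.5208 90.0198  0.0463 71.4632  1.4311]
(array([0.562 , 0.1579]), np.float64(95.24843135476485), (np.float64(-0.07448195139203657), np.float64(0.07428920131500519), np.float64(0.14877115270704178)), np.float64(-0.00015100087320738548), np.int64(6396), (array([0.5688, 0.0838]), array([0.5552, 0.232 ])))
(np.float64(-1.2909189371047862), array([-8.9741,  7.9419]), np.int64(973))
```

View pics/w12.png

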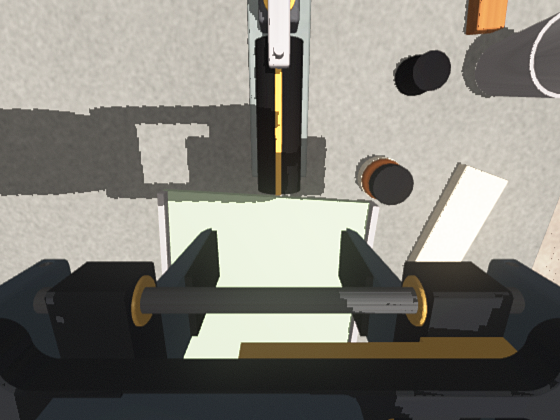

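>>> send_rows(
  commands=[
    {"dp": [12, 0, 10], "yaw": 0, "fingers": 1},
    {"dp": [24, 0, 10], "yaw": 0, "fingers": 1},
    {"dp": [20, 0, 10], "yaw": 0, "fingers": 1},
    {"dp": [11, 0, 10], "yaw": 0, "fingers": 1},
    {"dp": [4.7, 0, 10], "yaw": 0, "fingers": 1},
    {"dp": [0, 0, 15], "yaw": 0, "fingers": 1},
    {"dp": [0, 0, 20], "yaw": 0, "fingers": 1},
    {"dp": [0, 0, 20], "yaw": 0, "fingers": 1},
    {"dp": [0, 0, 20], "yaw": 0, "fingers": 1},
    {"dp": [0, 0, 15], "yaw": 0, "fingers": 1},
    {"dp": [0, 0, 10], "yaw": 0, "fingers": 1},
  ],
)

```text
time: 27.98
ee_pos: [0.5629, 0.1496, 0.2479]
ee_rot: [[-0.092, 0.996, -0.003], [0.996, 0.092, -0.001], [-0.001, -0.003, -1.0]]
contact_force: [0.1, -0.3, 0.0]
gripper_width: 0.999
```

>>> send_rows(
  commands=[
    {"dp": [0, 0, 8], "yaw": 0, "fingers": 1},
    {"dp": [0, 0, 6], "yaw": 0, "fingers": 1},
    {"dp": [0, 0, 4], "yaw": 0, "fingers": 1},
    {"dp": [0, 0, 0], "yaw": 0, "fingers": 1},
    {"dp": [0, 0, 0], "yaw": 0, "fingers": 1},
  ],
)

```text
time: 28.4
ee_pos: [0.5637, 0.1496, 0.2326]
ee_rot: [[-0.091, 0.996, 0.001], [0.996, 0.091, 0.0], [0.0, 0.001, -1.0]]
contact_force: [0.7, 0.1, 0.7]
gripper_width: 0.995
```

Close gently, lift 16 mm, and check.

>>> send_rows(
  commands=[
    {"dp": [0, 0, 0], "yaw": 0, "fingers": 0.5},
    {"dp": [0, 0, 0], "yaw": 0, "fingers": 0.2},
    {"dp": [0, 0, 0], "yaw": 0, "fingers": 0.12},
    {"dp": [0, 0, 0], "yaw": 0, "fingers": 0.08},
    {"dp": [0, 0, 0], "yaw": 0, "fingers": 0.04},
    {"dp": [0, 0, 0], "yaw": 0, "fingers": 0},
    {"dp": [0, 0, 0], "yaw": 0, "fingers": -0.4},
    {"dp": [0, 0, 0], "yaw": 0, "fingers": -1},
    {"dp": [0, 0, 0], "yaw": 0, "fingers": -1},
    {"dp": [0, 0, 0], "yaw": 0, "fingers": -1},
  ],
)

```text
time: 29.23
ee_pos: [0.5635, 0.1495, 0.2323]
ee_rot: [[-0.091, 0.996, 0.0], [0.996, 0.091, 0.0], [0.0, 0.0, -1.0]]
contact_force: [-0.4, -0.7, -0.2]
gripper_width: 0.517
```

>>> send_rows(
  commands=[
    {"dp": [0, 0, -2], "yaw": 0, "fingers": -1},
    {"dp": [0, 0, -4], "yaw": 0, "fingers": -1},
    {"dp": [0, 0, -5], "yaw": 0, "fingers": -1},
    {"dp": [0, 0, -4], "yaw": 0, "fingers": -1},
    {"dp": [0, 0, -2], "yaw": 0, "fingers": -1},
    {"dp": [0, 0, 0], "yaw": 0, "fingers": -1},
  ],
)

```text
time: 29.73
ee_pos: [0.5637, 0.1496, 0.25]
ee_rot: [[-0.091, 0.996, 0.001], [0.996, 0.091, 0.0], [0.0, 0.001, -1.0]]
contact_force: [1.0, 0.8, -2.9]
gripper_width: 0.521
```

>>> send_rows(
  commands=[
    {"dp": [-3, 0, 0], "yaw": 0, "fingers": -1},
    {"dp": [-8, 0, 0], "yaw": 0, "fingers": -1},
    {"dp": [-12, 0, 0], "yaw": 0, "fingers": -1},
    {"dp": [-14, 0, 0], "yaw": 0, "fingers": -1},
    {"dp": [-14, 0, 0], "yaw": 0, "fingers": -1},
    {"dp": [-12, 0, 0], "yaw": 0, "fingers": -1},
    {"dp": [-8, 0, 0], "yaw": 0, "fingers": -1},
    {"dp": [-4, 0, 0], "yaw": 0, "fingers": -1},
    {"dp": [0, 0, 0], "yaw": 0, "fingers": -1},
    {"dp": [0, 0, 0], "yaw": 0, "fingers": -1},
  ],
)

```text
time: 30.57
ee_pos: [0.5704, 0.0747, 0.2493]
ee_rot: [[-0.091, 0.996, 0.0], [0.996, 0.091, 0.0], [0.0, 0.0, -1.0]]
contact_force: [-0.2, 0.4, -4.0]
gripper_width: 0.518
```

```bash
python3 chk.py .15 .024 .1766 .0084 .05
```

```text
t 30.5667 pos [0.5704 0.0747 0.2493] xang 95.20204229855754 F [-0.1943  0.3942 -3.9945] w 0.5182345264199294 q [  6.3043  26.2974 101.7265   0.0313  51.9687   1.083 ]
(array([0.569 , 0.083 , 0.0729]), np.float64(95.18163280139905), (np.float64(-0.0510053762682428), np.float64(0.07501052118319156), np.float64(0.12601589745143435)), np.int64(17197), (np.float64(-1.555508140393198), array([-8.3724,  5.9066]), np.int64(1427)))
130 282 [0.5642 0.1525 0.099 ]
160 282 [0.5654 0.1395 0.0982]
200 277 [0.5648 0.1209 0.0983]
220 281 [0.5676 0.1112 0.0984]
```

>>> send_rows(
  commands=[
    {"dp": [0, 0, -5], "yaw": 0, "fingers": -1},
    {"dp": [0, 0, -10], "yaw": 0.033, "fingers": -1},
    {"dp": [0, 0, -10], "yaw": 0.033, "fingers": -1},
    {"dp": [0, -6, -10], "yaw": 0.033, "fingers": -1},
    {"dp": [0, -14, -5], "yaw": 0.033, "fingers": -1},
    {"dp": [0, -22, 0], "yaw": 0, "fingers": -1},
    {"dp": [4, -26, 0], "yaw": 0, "fingers": -1},
    {"dp": [10, -26, 0], "yaw": 0, "fingers": -1},
    {"dp": [18, -26, 0], "yaw": 0, "fingers": -1},
    {"dp": [24, -24, 0], "yaw": 0, "fingers": -1},
    {"dp": [28, -16, 0], "yaw": 0, "fingers": -1},
    {"dp": [30, -8, 0], "yaw": 0, "fingers": -1},
  ],
)

```text
time: 31.62
ee_pos: [0.4044, 0.1954, 0.2897]
ee_rot: [[0.04, 0.999, -0.002], [0.999, -0.04, -0.0], [-0.0, -0.002, -1.0]]
contact_force: [0.5, 0.1, -3.6]
gripper_width: 0.523
```

>>> send_rows(
  commands=[
    {"dp": [30, -4, 0], "yaw": 0, "fingers": -1},
    {"dp": [30, 0, 0], "yaw": 0, "fingers": -1},
    {"dp": [30, 0, 0], "yaw": 0, "fingers": -1},
    {"dp": [28, 0, 0], "yaw": 0, "fingers": -1},
    {"dp": [24, 0, 0], "yaw": 0, "fingers": -1},
    {"dp": [18, 0, 0], "yaw": 0, "fingers": -1},
    {"dp": [12, 0, 0], "yaw": 0, "fingers": -1},
    {"dp": [6, 0, 0], "yaw": 0, "fingers": -1},
    {"dp": [0, 0, 0], "yaw": 0, "fingers": -1},
    {"dp": [0, 0, 0], "yaw": 0, "fingers": -1},
  ],
)

```text
time: 32.45
ee_pos: [0.4101, 0.3722, 0.2892]
ee_rot: [[0.04, 0.999, -0.001], [0.999, -0.04, -0.001], [-0.001, -0.001, -1.0]]
contact_force: [-0.2, 0.1, -4.2]
gripper_width: 0.519
```

```bash
python3 chk.py .15 .024 .1766 .0084 .075
python3 - <<'E'
from pc import *
im,d,c=cam('wrist'); cv2.imwrite('pics/w13.png',im); P=cloud(c,d)
X,Y,Z=P[...,0],P[...,1],P[...,2]
nt=(Z>0.022)&(Z<0.05)&(X>.34)&(X<.65)&(Y>.4)&(Y<.45); nn=P[nt]; print(cv2.minAreaRect(nn[:,:2].astype(np.float32)))
b=np.digitize(nn[:,0],np.arange(.36,.64,.004))
for j in np.unique(b): print(round(.36+.004*(j-.5),3), np.percentile(nn[b==j][:,2],95).round(4), nn[b==j][:,1].mean().round(4))
E
```

```text
t 32.45 pos [0.4101 0.3722 0.2892] xang 87.70248298908179 F [-0.2243  0.0869 -4.2483] w 0.5192020756589918 q [ 41.048   22.0978 101.9886  -0.0275  55.977   43.3609]
(array([0.4096, 0.3803, 0.1128]), np.float64(87.7086511264295), (np.float64(-0.051602159729147036), np.float64(0.07467049714147635), np.float64(0.1262726568706234)), np.int64(17218), (np.float64(-1.5109419836974176), array([-8.9731,  6.2945]), np.int64(1605)))
130 271 [0.4092 0.4501 0.1387]
160 280 [0.4126 0.4369 0.1379]
200 272 [0.4082 0.4186 0.1382]
220 271 [0.4072 0.4087 0.1381]
((0.5377191305160522, 0.42273059487342834), (0.014181281439960003, 0.13400276005268097), 87.63996887207031)
0.47 0.0369 0.4253
0.474 0.041 0.4262
0.478 0.0407 0.4259
0.482 0.0369 0.4254
0.486 0.0331 0.4256
0.49 0.0289 0.425
0.494 0.0247 0.4247
0.498 0.0272 0.4246
0.502 0.0314 0.4245
0.506 0.0352 0.4243
0.51 0.0391 0.4242
0.514 0.0413 0.4245
0.518 0.0393 0.4254
0.546 0.0222 0.4169
0.554 0.0364 0.4205
0.558 0.0402 0.4227
0.562 0.041 0.4233
0.566 0.0378 0.4222
0.57 0.0337 0.4225
0.574 0.0295 0.4221
0.578 0.0256 0.4214
0.582 0.0266 0.4209
0.586 0.0306 0.4209
0.59 0.0347 0.4209
0.594 0.0388 0.4206
0.598 0.0418 0.4211
0.602 0.0395 0.4225
0.606 0.0351 0.4202
```

View pics/w13.png

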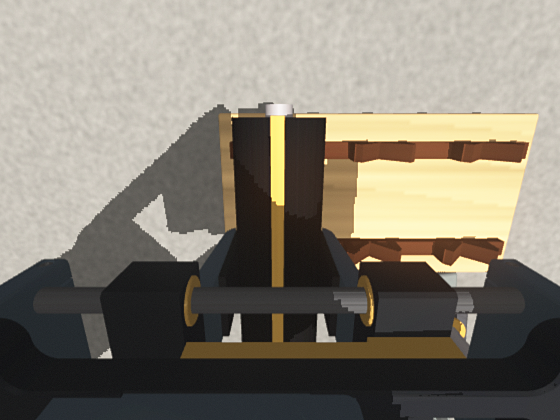

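>>> send_rows(
  commands=[
    {"dp": [3, 0, 6], "yaw": 0, "fingers": -1},
    {"dp": [0, 0, 10], "yaw": 0, "fingers": -1},
    {"dp": [0, 0, 12], "yaw": 0, "fingers": -1},
    {"dp": [0, 0, 10], "yaw": 0, "fingers": -1},
    {"dp": [0, 0, 7], "yaw": 0, "fingers": -1},
    {"dp": [0, 0, 5], "yaw": 0, "fingers": -1},
    {"dp": [0, 0, 3], "yaw": 0, "fingers": -1},
    {"dp": [0, 0, 2], "yaw": 0, "fingers": -1},
    {"dp": [0, 0, 1], "yaw": 0, "fingers": -1},
    {"dp": [0, 0, 0], "yaw": 0, "fingers": -1},
    {"dp": [0, 0, 0], "yaw": 0, "fingers": -1},
  ],
)

```text
time: 33.47
ee_pos: [0.4103, 0.3756, 0.2339]
ee_rot: [[0.04, 0.999, 0.0], [0.999, -0.04, 0.0], [0.0, 0.0, -1.0]]
contact_force: [-2.7, -1.8, 1.2]
gripper_width: 0.522
```

>>> send_rows(
  commands=[
    {"dp": [0, -0.4, 0.4], "yaw": 0, "fingers": -1},
    {"dp": [0, -0.3, 0.4], "yaw": 0, "fingers": -1},
    {"dp": [0, 0, 0.3], "yaw": 0, "fingers": -1},
    {"dp": [0, 0, 0], "yaw": 0, "fingers": -1},
  ],
)

```text
time: 33.8
ee_pos: [0.4097, 0.3758, 0.2333]
ee_rot: [[0.041, 0.999, 0.001], [0.999, -0.041, 0.001], [0.001, 0.001, -1.0]]
contact_force: [-3.7, -2.3, 6.1]
gripper_width: 0.519
```

```bash
python3 chk.py .15 .024 .1766 .0084 .03
```

```text
t 33.8 pos [0.4097 0.3758 0.2333] xang 87.67879246499362 F [-3.7311 -2.2594  6.1172] w 0.519401706860373 q [ 41.3429  25.9655 105.3453   0.0126  48.621   43.6558]
(array([0.4095, 0.3843, 0.057 ]), np.float64(87.67664309657508), (np.float64(-0.0512924059016203), np.float64(0.07499595949761402), np.float64(0.12628836539923433)), np.int64(17224), (np.float64(-1.5516103700713129), array([-9.1705,  6.2315]), np.int64(1618)))
130 281 [0.4134 0.4538 0.0826]
160 271 [0.4085 0.4411 0.0828]
200 279 [0.4113 0.4224 0.0825]
220 283 [0.4128 0.4125 0.0825]
```

>>> send_rows(
  commands=[
    {"dp": [-0.5, -0.5, 0], "yaw": 0, "fingers": -1},
    {"dp": [0, -0.5, 0.3], "yaw": 0, "fingers": -1},
    {"dp": [0, 0, 0], "yaw": 0, "fingers": -1},
    {"dp": [0, 0, 0], "yaw": 0, "fingers": -1},
  ],
)

```text
time: 34.18
ee_pos: [0.4089, 0.3758, 0.2326]
ee_rot: [[0.041, 0.999, 0.001], [0.999, -0.041, 0.002], [0.002, 0.001, -1.0]]
contact_force: [-2.8, -0.5, 6.2]
gripper_width: 0.525
```

Seated depth reached; release gently and back off.

>>> send_rows(
  commands=[
    {"dp": [0, -0.4, 0], "yaw": 0, "fingers": -1},
    {"dp": [0, 0, 0], "yaw": 0, "fingers": 0.08},
    {"dp": [0, 0, 0], "yaw": 0, "fingers": 0.12},
    {"dp": [0, 0, 0], "yaw": 0, "fingers": 0.2},
    {"dp": [0, 0, 0], "yaw": 0, "fingers": 0.4},
    {"dp": [0, 0, 0], "yaw": 0, "fingers": 0.8},
    {"dp": [0, 0, 0], "yaw": 0, "fingers": 1},
    {"dp": [0, 0, 0], "yaw": 0, "fingers": 1},
    {"dp": [0, 0, -8], "yaw": 0, "fingers": 1},
    {"dp": [0, 0, -20], "yaw": 0, "fingers": 1},
    {"dp": [0, 0, -30], "yaw": 0, "fingers": 1},
    {"dp": [0, 0, -30], "yaw": 0, "fingers": 1},
  ],
)

```text
time: 35.18
ee_pos: [0.4081, 0.3751, 0.3208]
ee_rot: [[0.041, 0.999, -0.001], [0.999, -0.041, -0.001], [-0.001, -0.001, -1.0]]
contact_force: [-0.1, 0.4, 0.1]
gripper_width: 1.0
```

>>> send_rows(
  commands=[
    {"dp": [0, 0, -30], "yaw": 0, "fingers": 1},
    {"dp": [0, 0, -20], "yaw": 0, "fingers": 1},
    {"dp": [-15, 0, -15], "yaw": 0, "fingers": 1},
    {"dp": [-15, 0, 0], "yaw": 0, "fingers": 1},
    {"dp": [0, 0, 0], "yaw": 0, "fingers": 1},
    {"dp": [0, 0, 0], "yaw": 0, "fingers": 1},
  ],
)

```text
time: 35.68
ee_pos: [0.4068, 0.3443, 0.3842]
ee_rot: [[0.042, 0.999, -0.001], [0.999, -0.042, -0.001], [-0.001, -0.001, -1.0]]
contact_force: [-0.3, 1.2, 0.3]
gripper_width: 0.995
```

```bash
python3 seat.py .15 .024 .056 .4094 .3835 87.65 .045 w14
python3 - <<'E'
from cyl import *
im,d,c=cam('top'); cv2.imwrite('pics/t14.png',cv2.resize(im[140:320,100:460],None,fx=2.2,fy=2.2)); P=cloud(c,d)
for k in ['roller_middle','roller_short','roller_long']:
    for q in tip_of('top',k)[:2]: print(k,round(q['conf'],2),q['location'],world(c,q['location'],.034))
E
```

```text
t 35.6833 pos [0.4068 0.3443 0.3842] xang 87.59693543884943 F [-0.2524  1.1645  0.3276] w 0.995280322012119 q [39.003  15.3713 96.9702  0.0166 67.7273 41.3998]
(array([0.4084, 0.3846]), np.float64(87.6147401382212), (np.float64(-0.07347671307080665), np.float64(0.07550751111788236), np.float64(0.148984224188689)), np.float64(-0.00011582263745708643), np.int64(6991), (array([0.4053, 0.3101]), array([0.4115, 0.459 ])))
(np.float64(-0.9971685696650587), array([-10.1406,  70.595 ]), np.int64(1230))
roller_middle 0.66 [415.0, 226.8] [ 0.546  -0.3699  0.034 ]
roller_short 0.63 [352.4, 220.6] [ 0.5664 -0.1968  0.034 ]
roller_long 0.63 [413.9, 225.6] [ 0.5494 -0.3669  0.034 ]
roller_long 0.58 [139.9, 284.3] [0.4002 0.3969 0.034 ]
```

View pics/w14.png

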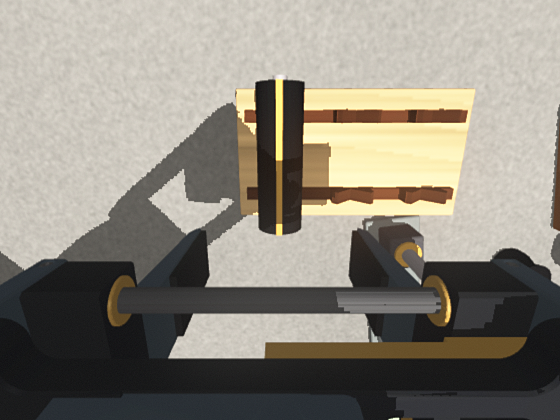

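View pics/t14.png

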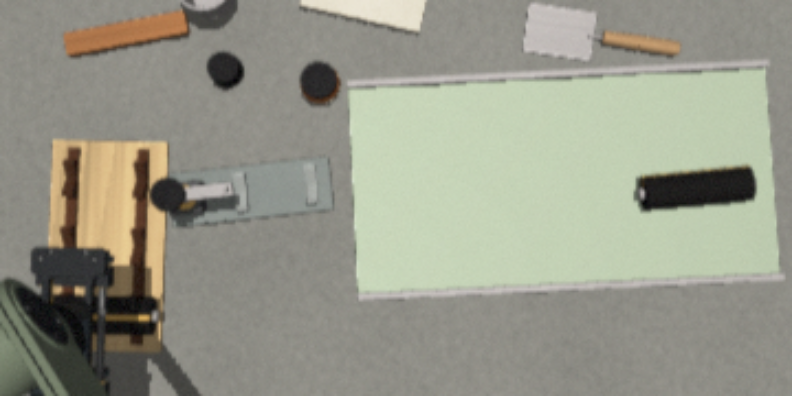

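>>> send_rows(
  commands=[
    {"dp": [-10, 2, -10], "yaw": 0, "fingers": 1},
    {"dp": [-25, 6, -10], "yaw": 0, "fingers": 1},
    {"dp": [-36, 9, -5], "yaw": 0, "fingers": 1},
    {"dp": [-36, 9, 0], "yaw": 0, "fingers": 1},
    {"dp": [-36, 9, 0], "yaw": 0, "fingers": 1},
    {"dp": [-36, 9, 0], "yaw": 0, "fingers": 1},
    {"dp": [-36, 9, 0], "yaw": 0, "fingers": 1},
    {"dp": [-36, 9, 0], "yaw": 0, "fingers": 1},
    {"dp": [-36, 9, 0], "yaw": 0, "fingers": 1},
    {"dp": [-36, 9, 0], "yaw": 0, "fingers": 1},
    {"dp": [-36, 9, 0], "yaw": 0, "fingers": 1},
    {"dp": [-36, 9, 0], "yaw": 0, "fingers": 1},
  ],
)

```text
time: 36.93
ee_pos: [0.4888, -0.0556, 0.4105]
ee_rot: [[0.041, 0.999, 0.001], [0.999, -0.041, -0.0], [-0.0, 0.001, -1.0]]
contact_force: [0.4, 0.2, 0.4]
gripper_width: 0.998
```

>>> send_rows(
  commands=[
    {"dp": [-36, 9, 0], "yaw": 0, "fingers": 1},
    {"dp": [-36, 9, 0], "yaw": 0, "fingers": 1},
    {"dp": [-36, 9, 0], "yaw": 0, "fingers": 1},
    {"dp": [-36, 9, 0], "yaw": 0, "fingers": 1},
    {"dp": [-36, 9, 0], "yaw": 0, "fingers": 1},
    {"dp": [-36, 9, 0], "yaw": 0, "fingers": 1},
    {"dp": [-36, 9, 0], "yaw": 0, "fingers": 1},
    {"dp": [-36, 9, 0], "yaw": 0, "fingers": 1},
    {"dp": [-25, 3, 20], "yaw": -0.06, "fingers": 1},
    {"dp": [-9, 0, 30], "yaw": -0.064, "fingers": 1},
    {"dp": [0, 0, 0], "yaw": 0, "fingers": 1},
    {"dp": [0, 0, 0], "yaw": 0, "fingers": 1},
  ],
)

```text
time: 37.93
ee_pos: [0.5509, -0.3784, 0.3583]
ee_rot: [[-0.081, 0.997, -0.004], [0.997, 0.081, 0.003], [0.003, -0.004, -1.0]]
contact_force: [0.2, -0.0, 0.3]
gripper_width: 0.999
```

```bash
python3 seat.py .135 .022 .034 .549 -.370 94.7 .02 w15;  python3 - <<'E'
from h import *
im,d,c=cam('side'); cv2.imwrite('pics/s15.png',cv2.resize(im[260:420,270:430],None,fx=3.7,fy=3.7,interpolation=cv2.INTER_CUBIC))
E
```

```text
t 37.9333 pos [ 0.5509 -0.3784  0.3583] xang 94.63187743862078 F [ 0.1909 -0.0242  0.3014] w 0.9992325014164861 q [-35.4786  28.4564  80.2193   0.0232  71.6087 -40.1182]
(array([ 0.5515, -0.374 ]), np.float64(94.50441605837133), (np.float64(-0.07130105081314013), np.float64(0.06284937784483619), np.float64(0.13415042865797633)), np.float64(-0.00020195588044396554), np.int64(5346), (array([ 0.5568, -0.4409]), array([ 0.5462, -0.3072])))
(np.float64(71.25370342570218), array([65.7838, 80.9881]), np.int64(127))
```

View pics/w15.png

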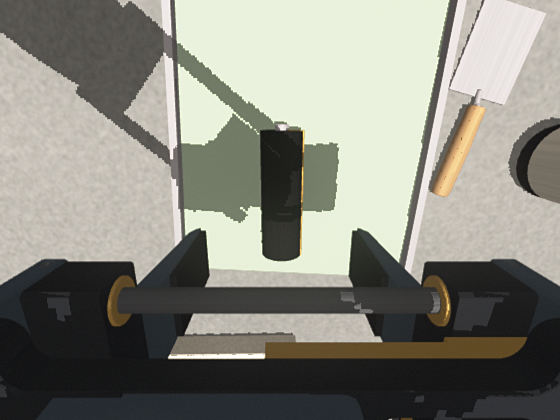

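View pics/s15.png

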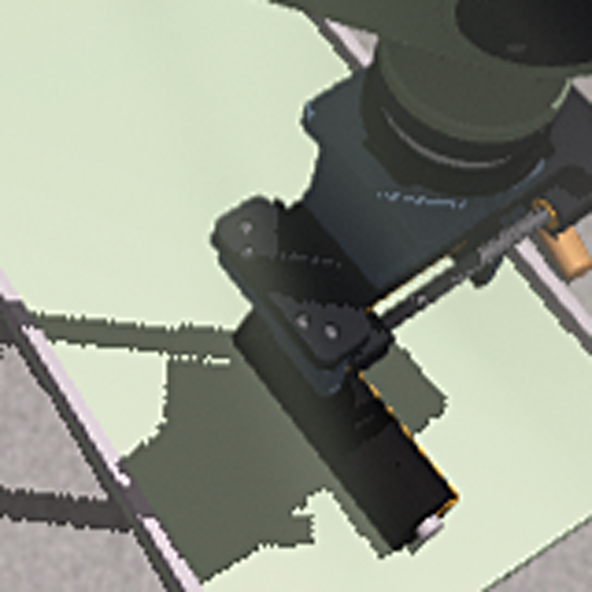

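>>> send_rows(
  commands=[
    {"dp": [-3.7, 1.5, 15], "yaw": 0, "fingers": 1},
    {"dp": [0, 0, 25], "yaw": 0, "fingers": 1},
    {"dp": [0, 0, 28], "yaw": 0, "fingers": 1},
    {"dp": [0, 0, 28], "yaw": 0, "fingers": 1},
    {"dp": [0, 0, 24], "yaw": 0, "fingers": 1},
    {"dp": [0, 0, 17], "yaw": 0, "fingers": 1},
    {"dp": [0, 0, 12], "yaw": 0, "fingers": 1},
    {"dp": [0, 0, 0], "yaw": 0, "fingers": 0.6},
    {"dp": [0, 0, 0], "yaw": 0, "fingers": 0.3},
    {"dp": [0, 0, 0], "yaw": 0, "fingers": 0.16},
    {"dp": [0, 0, 0], "yaw": 0, "fingers": 0.16},
    {"dp": [0, 0, 0], "yaw": 0, "fingers": 0.16},
  ],
)

```text
time: 39.03
ee_pos: [0.5536, -0.3818, 0.2124]
ee_rot: [[-0.083, 0.997, 0.002], [0.997, 0.083, -0.001], [-0.002, 0.002, -1.0]]
contact_force: [-0.5, 0.4, -0.2]
gripper_width: 0.66
```

```bash
python3 chk.py .135 .022 .175 .008 .02
```

```text
t 39.0333 pos [ 0.5536 -0.3818  0.2124] xang 94.78179806018744 F [-0.462   0.4207 -0.1512] w 0.6603991486547565 q [-35.5732  35.8991  89.5584   0.0082  54.3897 -40.3599]
(array([ 0.5516, -0.3742,  0.0339]), np.float64(94.51706706966495), (np.float64(-0.05516240388199031), np.float64(0.06727261069401068), np.float64(0.12243501457600099)), np.int64(13999), (np.float64(72.22665582232015), array([66.6235, 78.8717]), np.int64(111)))
130 276 [ 0.5457 -0.3054  0.0414]
160 285 [ 0.5509 -0.3177  0.057 ]
200 268 [ 0.5445 -0.3376  0.0565]
220 273 [ 0.5477 -0.3475  0.0569]
```

>>> send_rows(
  commands=[
    {"dp": [0, -1, 1], "yaw": -0.003, "fingers": 0.16},
    {"dp": [0, -2, 1], "yaw": 0, "fingers": 0.14},
    {"dp": [0, -2.5, 0], "yaw": 0, "fingers": 0.14},
    {"dp": [0, -2.5, 0], "yaw": 0, "fingers": 0.14},
    {"dp": [0, -2.5, 0], "yaw": 0, "fingers": 0.14},
    {"dp": [0, -2.5, 0], "yaw": 0, "fingers": 0.14},
    {"dp": [0, -2.5, 0], "yaw": 0, "fingers": 0.14},
    {"dp": [0, -2.5, 0], "yaw": 0, "fingers": 0.14},
    {"dp": [0, -2.5, 0], "yaw": 0, "fingers": 0.12},
    {"dp": [0, -2, 0], "yaw": 0, "fingers": 0.1},
    {"dp": [0, -1.5, 0], "yaw": 0, "fingers": 0.08},
    {"dp": [0, -1, 0], "yaw": 0, "fingers": 0.06},
  ],
)

```text
time: 40.08
ee_pos: [0.5282, -0.3838, 0.2088]
ee_rot: [[-0.086, 0.996, -0.0], [0.996, 0.086, 0.0], [0.0, -0.0, -1.0]]
contact_force: [0.1, -0.5, 0.5]
gripper_width: 0.531
```

>>> send_rows(
  commands=[
    {"dp": [0, 0, 0], "yaw": 0, "fingers": 0.04},
    {"dp": [0, 0, 0], "yaw": 0, "fingers": 0.04},
    {"dp": [0, 0, 0], "yaw": 0, "fingers": 0.04},
    {"dp": [0, 0, 0], "yaw": 0, "fingers": 0.04},
  ],
)

```text
time: 40.42
ee_pos: [0.5285, -0.3838, 0.2088]
ee_rot: [[-0.086, 0.996, 0.0], [0.996, 0.086, 0.0], [0.0, 0.0, -1.0]]
contact_force: [0.3, 0.6, 0.5]
gripper_width: 0.524
```

```bash
python3 chk.py .135 .022 .175 .008 .02
```

```text
t 40.4167 pos [ 0.5285 -0.3838  0.2088] xang 94.96140217698876 F [0.2598 0.5545 0.4605] w 0.5237993641480213 q [-36.9957  34.7032  92.6693   0.0084  52.623  -41.9622]
(array([ 0.5281, -0.376 ,  0.0341]), np.float64(94.4267827083295), (np.float64(-0.05091722853520881), np.float64(0.06725562649915337), np.float64(0.11817285503436217)), np.int64(14320), (np.float64(19.053924804104906), array([11.2288, 27.4211]), np.int64(1139)))
130 289 [ 0.5262 -0.3064  0.0414]
160 292 [ 0.5282 -0.3187  0.0572]
200 291 [ 0.5296 -0.3373  0.0571]
220 283 [ 0.5268 -0.3475  0.0571]
```

>>> send_rows(
  commands=[
    {"dp": [0, -1, 0], "yaw": 0.008, "fingers": 0.04},
    {"dp": [0, -1.5, 0], "yaw": 0, "fingers": 0.04},
    {"dp": [0, -1.5, 0], "yaw": 0, "fingers": 0.04},
    {"dp": [0, -1.3, 0], "yaw": 0, "fingers": 0.02},
    {"dp": [0, -1, 0], "yaw": 0, "fingers": 0},
    {"dp": [0, 0, 0], "yaw": 0, "fingers": -0.01},
    {"dp": [0, 0, 0], "yaw": 0, "fingers": -0.01},
    {"dp": [0, 0, 0], "yaw": 0, "fingers": -0.01},
  ],
)

```text
time: 41.13
ee_pos: [0.5221, -0.3843, 0.2088]
ee_rot: [[-0.078, 0.997, -0.0], [0.997, 0.078, 0.0], [0.0, -0.0, -1.0]]
contact_force: [0.3, -1.2, 0.6]
gripper_width: 0.491
```

```bash
python3 chk.py .135 .022 .175 .008 .02
```

```text
t 41.1333 pos [ 0.5221 -0.3843  0.2088] xang 94.49681780948582 F [ 0.2683 -1.2423  0.5566] w 0.4912369052107499 q [-37.3768  34.3502  93.4028   0.0044  52.2511 -41.8763]
(array([ 0.5204, -0.3766,  0.0341]), np.float64(94.57157908031911), (np.float64(-0.05079784467232232), np.float64(0.067322265087948), np.float64(0.11812010976027032)), np.int64(14417), (np.float64(-1.114131932919354), array([-8.8146,  6.6497]), np.int64(1176)))
130 270 [ 0.5112 -0.3077  0.0415]
160 283 [ 0.5183 -0.3195  0.0573]
200 272 [ 0.5148 -0.3385  0.057 ]
220 273 [ 0.5159 -0.3481  0.0579]
```

>>> send_rows(
  commands=[
    {"dp": [0, 0, 0], "yaw": 0, "fingers": -0.03},
    {"dp": [0, 0, 0], "yaw": 0, "fingers": -0.06},
    {"dp": [0, 0, 0], "yaw": 0, "fingers": -0.3},
    {"dp": [0, 0, 0], "yaw": 0, "fingers": -1},
    {"dp": [0, 0, 0], "yaw": 0, "fingers": -1},
    {"dp": [0, 0, 0], "yaw": 0, "fingers": -1},
  ],
)

```text
time: 41.68
ee_pos: [0.5221, -0.3843, 0.2088]
ee_rot: [[-0.078, 0.997, -0.0], [0.997, 0.078, 0.0], [0.0, -0.0, -1.0]]
contact_force: [-0.4, -0.3, 0.1]
gripper_width: 0.482
```

```bash
python3 chk.py .135 .022 .175 .008 .02
```

```text
t 41.6833 pos [ 0.5221 -0.3843  0.2088] xang 94.49853108570866 F [-0.3781 -0.3023  0.0509] w 0.4816294032432496 q [-37.3734  34.3503  93.4045   0.0058  52.2503 -41.8755]
(array([ 0.5208, -0.3766,  0.0341]), np.float64(94.53253995737705), (np.float64(-0.05100244639500197), np.float64(0.067284908752533), np.float64(0.11828735514753497)), np.int64(14350), (np.float64(0.742796290149608), array([-7.5736,  7.8899]), np.int64(1177)))
130 274 [ 0.5132 -0.3075  0.0427]
160 285 [ 0.5192 -0.3194  0.0573]
200 283 [ 0.5199 -0.338   0.0573]
220 276 [ 0.5174 -0.3481  0.0575]
```

>>> send_rows(
  commands=[
    {"dp": [0, 0, -4], "yaw": 0, "fingers": -1},
    {"dp": [0, 0, -8], "yaw": -0.006, "fingers": -1},
    {"dp": [0, 0, -10], "yaw": -0.007, "fingers": -1},
    {"dp": [3, 0, -10], "yaw": 0, "fingers": -1},
    {"dp": [9, 2, -10], "yaw": 0, "fingers": -1},
    {"dp": [16, 3, -8], "yaw": 0, "fingers": -1},
    {"dp": [24, 5, 0], "yaw": 0, "fingers": -1},
    {"dp": [28, 6, 0], "yaw": 0, "fingers": -1},
    {"dp": [30, 6, 0], "yaw": 0, "fingers": -1},
    {"dp": [30, 6, 0], "yaw": 0, "fingers": -1},
    {"dp": [30, 6, 0], "yaw": 0, "fingers": -1},
    {"dp": [30, 6, 0], "yaw": 0, "fingers": -1},
  ],
)

```text
time: 42.73
ee_pos: [0.5432, -0.1786, 0.2598]
ee_rot: [[-0.092, 0.996, 0.001], [0.996, 0.092, 0.0], [0.0, 0.001, -1.0]]
contact_force: [-0.0, 0.5, -2.3]
gripper_width: 0.477
```

>>> send_rows(
  commands=[
    {"dp": [30, 6, 0], "yaw": 0, "fingers": -1},
    {"dp": [30, 6, 0], "yaw": 0, "fingers": -1},
    {"dp": [30, 6, 0], "yaw": 0, "fingers": -1},
    {"dp": [30, 6, 0], "yaw": 0, "fingers": -1},
    {"dp": [30, 6, 0], "yaw": 0, "fingers": -1},
    {"dp": [28, 6, 0], "yaw": 0, "fingers": -1},
    {"dp": [24, 5, 0], "yaw": 0, "fingers": -1},
    {"dp": [20, 5, 4], "yaw": 0, "fingers": -1},
    {"dp": [12, 3, 4], "yaw": 0, "fingers": -1},
    {"dp": [5, 1, 4], "yaw": 0, "fingers": -1},
    {"dp": [0, 0, 0], "yaw": 0, "fingers": -1},
    {"dp": [0, 0, 0], "yaw": 0, "fingers": -1},
  ],
)

```text
time: 43.73
ee_pos: [0.5711, 0.0608, 0.2466]
ee_rot: [[-0.092, 0.996, -0.001], [0.996, 0.092, -0.001], [-0.0, -0.001, -1.0]]
contact_force: [0.7, -0.7, -2.0]
gripper_width: 0.474
```

```bash
python3 chk.py .135 .022 .1747 .0078 .05
```

```text
t 43.7333 pos [0.5711 0.0608 0.2466] xang 95.26650664229541 F [ 0.6537 -0.6835 -1.997 ] w 0.4741332762540362 q [  4.9396  26.421  101.9852  -0.0296  51.665   -0.3085]
(array([0.5695, 0.0684, 0.0719]), np.float64(95.28636381152539), (np.float64(-0.05097134700938481), np.float64(0.06741007499269265), np.float64(0.11838142200207746)), np.int64(14338), (np.float64(0.16173314859229604), array([-7.5728,  7.8836]), np.int64(1176)))
130 276 [0.562  0.1375 0.0799]
160 276 [0.5632 0.1252 0.095 ]
200 279 [0.5663 0.1069 0.0954]
220 283 [0.5691 0.0972 0.0952]
```

>>> send_rows(
  commands=[
    {"dp": [3, 0.6, 0], "yaw": 0, "fingers": -1},
    {"dp": [7, 0, 0], "yaw": 0, "fingers": -1},
    {"dp": [11, 0, 0], "yaw": 0, "fingers": -1},
    {"dp": [12, 0, 0], "yaw": 0, "fingers": -1},
    {"dp": [12, 0, 0], "yaw": 0, "fingers": -1},
    {"dp": [12, 0, 0], "yaw": 0, "fingers": -1},
    {"dp": [11, 0, 0], "yaw": 0, "fingers": -1},
    {"dp": [9, 0, 0], "yaw": 0, "fingers": -1},
    {"dp": [7, 0, 0], "yaw": 0, "fingers": -1},
    {"dp": [4, 0, 0], "yaw": 0, "fingers": -1},
    {"dp": [2, 0, 0], "yaw": 0, "fingers": -1},
    {"dp": [0, 0, 0], "yaw": 0, "fingers": -1},
  ],
)

```text
time: 44.78
ee_pos: [0.5639, 0.1511, 0.2468]
ee_rot: [[-0.092, 0.996, -0.0], [0.996, 0.092, -0.0], [-0.0, -0.0, -1.0]]
contact_force: [0.2, -0.3, -3.2]
gripper_width: 0.476
```

Run:
```python
from st import *
im,d,c=cam('wrist'); cv2.imwrite('pics/w16.png',im)
```

```text
t 44.7833 pos [0.5639 0.1511 0.2468] xang 95.26969169991918 F [ 0.1553 -0.2554 -3.2296] w 0.47625142221312194 q [ 13.8675  27.1029 100.6874  -0.0031  52.2116   8.5998]
```

View pics/w16.png

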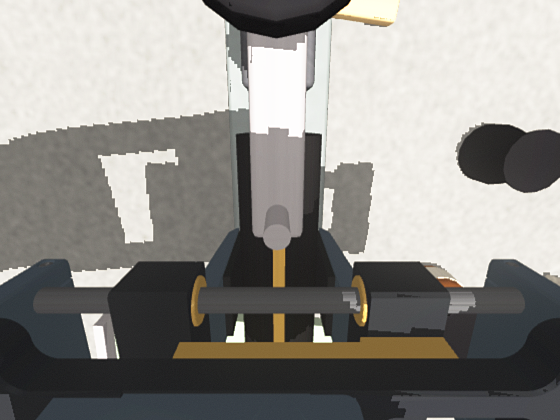

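>>> send_rows(
  commands=[
    {"dp": [-0.7, -0.5, 2], "yaw": 0, "fingers": -1},
    {"dp": [0, 0, 4], "yaw": 0, "fingers": -1},
    {"dp": [0, 0, 4], "yaw": 0, "fingers": -1},
    {"dp": [0, 0, 4], "yaw": 0, "fingers": -1},
    {"dp": [0, 0, 2.5], "yaw": 0, "fingers": -1},
    {"dp": [0, 0, 1], "yaw": 0, "fingers": -1},
    {"dp": [0, 0, 1], "yaw": 0, "fingers": -1},
    {"dp": [0, 0, 0], "yaw": 0, "fingers": -1},
    {"dp": [0, 0, 0], "yaw": 0, "fingers": -1},
  ],
)

```text
time: 45.58
ee_pos: [0.5636, 0.15, 0.2284]
ee_rot: [[-0.091, 0.996, 0.0], [0.996, 0.091, 0.0], [0.0, 0.0, -1.0]]
contact_force: [0.1, -0.6, -2.1]
gripper_width: 0.481
```

>>> send_rows(
  commands=[
    {"dp": [0, 0, 0.4], "yaw": 0, "fingers": -1},
    {"dp": [0, 0, 0.4], "yaw": 0, "fingers": -1},
    {"dp": [0, 0, 0], "yaw": 0, "fingers": -1},
    {"dp": [0, 0, 0], "yaw": 0, "fingers": -1},
  ],
)

```text
time: 45.92
ee_pos: [0.5636, 0.15, 0.228]
ee_rot: [[-0.091, 0.996, 0.001], [0.996, 0.091, 0.0], [0.0, 0.001, -1.0]]
contact_force: [-1.1, -0.4, 2.1]
gripper_width: 0.479
```

Seated. Release, rise, look.

>>> send_rows(
  commands=[
    {"dp": [0, 0, 0], "yaw": 0, "fingers": 0},
    {"dp": [0, 0, 0], "yaw": 0, "fingers": 0.1},
    {"dp": [0, 0, 0], "yaw": 0, "fingers": 0.3},
    {"dp": [0, 0, 0], "yaw": 0, "fingers": 0.7},
    {"dp": [0, 0, 0], "yaw": 0, "fingers": 1},
    {"dp": [0, 0, 0], "yaw": 0, "fingers": 1},
    {"dp": [0, 0, 0], "yaw": 0, "fingers": 1},
    {"dp": [0, 0, -5], "yaw": 0, "fingers": 1},
    {"dp": [0, 0, -15], "yaw": 0, "fingers": 1},
    {"dp": [0, 0, -30], "yaw": 0, "fingers": 1},
    {"dp": [0, 0, -35], "yaw": 0, "fingers": 1},
    {"dp": [0, 0, -35], "yaw": 0, "fingers": 1},
  ],
)

```text
time: 46.92
ee_pos: [0.5632, 0.1499, 0.3488]
ee_rot: [[-0.091, 0.996, -0.001], [0.996, 0.091, -0.0], [-0.0, -0.001, -1.0]]
contact_force: [0.7, -0.0, 0.2]
gripper_width: 1.002
```

>>> send_rows(
  commands=[
    {"dp": [-14, 0, -30], "yaw": 0, "fingers": 1},
    {"dp": [-20, 0, -20], "yaw": 0, "fingers": 1},
    {"dp": [-20, 0, 0], "yaw": 0, "fingers": 0.5},
    {"dp": [-14, 0, 0], "yaw": 0, "fingers": 0},
    {"dp": [-4, 0, 0], "yaw": 0, "fingers": -1},
    {"dp": [0, 0, 0], "yaw": 0, "fingers": -1},
    {"dp": [0, 0, 0], "yaw": 0, "fingers": -1},
  ],
)

```text
time: 47.5
ee_pos: [0.57, 0.0785, 0.3966]
ee_rot: [[-0.091, 0.996, -0.002], [0.996, 0.091, 0.001], [0.001, -0.002, -1.0]]
contact_force: [0.5, -0.2, -0.4]
gripper_width: 0.663
```

```bash
python3 seat.py .135 .022 .053 .562 .158 95.26 .042 w17
```

```text
t 47.5 pos [0.57   0.0785 0.3966] xang 95.21639548485963 F [ 0.4667 -0.1887 -0.4286] w 0.6626780006753715 q [ 6.6855 18.669  90.3223  0.0468 71.124   1.4539]
(array([0.5621, 0.1576]), np.float64(95.24148532038595), (np.float64(-0.0673544914784095), np.float64(0.06652448986020434), np.float64(0.13387898133861384)), np.float64(5.091125352210422e-05), np.int64(5372), (array([0.5682, 0.0909]), array([0.5559, 0.2242])))
(np.float64(-0.5896836225796653), array([-8.5473,  9.5926]), np.int64(910))
```

>>> send_rows(
  commands=[
    {"dp": [8, 0, 0], "yaw": 0, "fingers": -1},
    {"dp": [18, 0, 0], "yaw": 0, "fingers": -1},
    {"dp": [25, 0, 0], "yaw": 0, "fingers": -1},
    {"dp": [25, 0, 0], "yaw": 0, "fingers": -1},
    {"dp": [25, 0, 0], "yaw": 0, "fingers": -1},
    {"dp": [25, 0, 0], "yaw": 0, "fingers": -1},
    {"dp": [25, 0, 0], "yaw": 0, "fingers": -1},
    {"dp": [20, 0, 0], "yaw": 0, "fingers": -1},
    {"dp": [13, 0, 0], "yaw": 0, "fingers": -1},
    {"dp": [7, 0, 4], "yaw": 0, "fingers": -1},
    {"dp": [0, 0, 8], "yaw": 0, "fingers": -1},
    {"dp": [0, 0, 8], "yaw": 0, "fingers": -1},
  ],
)

```text
time: 48.55
ee_pos: [0.5525, 0.2685, 0.3766]
ee_rot: [[-0.092, 0.996, -0.0], [0.996, 0.092, -0.001], [-0.001, -0.0, -1.0]]
contact_force: [-0.2, -0.5, 0.2]
gripper_width: 0.005
```

>>> send_rows(
  commands=[
    {"dp": [0, 0, 0], "yaw": 0, "fingers": -1},
    {"dp": [0, 0, 0], "yaw": 0, "fingers": -1},
    {"dp": [0, 0, 4], "yaw": 0, "fingers": -1},
    {"dp": [0, 0, 4], "yaw": 0, "fingers": -1},
    {"dp": [0, 0, 3], "yaw": 0, "fingers": -1},
    {"dp": [0, 0, 3], "yaw": 0, "fingers": -1},
    {"dp": [0, 0, 3], "yaw": 0, "fingers": -1},
    {"dp": [0, 0, 3], "yaw": 0, "fingers": -1},
  ],
)

```text
time: 49.22
ee_pos: [0.5527, 0.2683, 0.3577]
ee_rot: [[-0.091, 0.996, 0.0], [0.996, 0.091, -0.0], [-0.0, 0.0, -1.0]]
contact_force: [-0.4, -0.4, 2.2]
gripper_width: 0.007
```

>>> send_rows(
  commands=[
    {"dp": [0, 0, 3], "yaw": 0, "fingers": -1},
    {"dp": [0, 0, 3], "yaw": 0, "fingers": -1},
    {"dp": [0, 0, 3], "yaw": 0, "fingers": -1},
    {"dp": [0, 0, 3], "yaw": 0, "fingers": -1},
    {"dp": [0, 0, 3], "yaw": 0, "fingers": -1},
    {"dp": [0, 0, 3], "yaw": 0, "fingers": -1},
    {"dp": [0, 0, 2], "yaw": 0, "fingers": -1},
    {"dp": [0, 0, 2], "yaw": 0, "fingers": -1},
    {"dp": [0, 0, 0], "yaw": 0, "fingers": -1},
  ],
)

```text
time: 49.97
ee_pos: [0.5528, 0.2684, 0.3352]
ee_rot: [[-0.091, 0.996, 0.0], [0.996, 0.091, -0.0], [-0.0, -0.0, -1.0]]
contact_force: [-0.8, -2.9, 3.8]
gripper_width: -0.0
```

>>> send_rows(
  commands=[
    {"dp": [0, 0, 2.5], "yaw": 0, "fingers": -1},
    {"dp": [0, 0, 2.5], "yaw": 0, "fingers": -1},
    {"dp": [0, 0, 2.5], "yaw": 0, "fingers": -1},
    {"dp": [0, 0, 0], "yaw": 0, "fingers": -1},
  ],
)

```text
time: 50.3
ee_pos: [0.5527, 0.2685, 0.3276]
ee_rot: [[-0.091, 0.996, 0.0], [0.996, 0.091, -0.0], [-0.0, 0.0, -1.0]]
contact_force: [-0.1, -2.9, 3.7]
gripper_width: 0.008
```

>>> send_rows(
  commands=[
    {"dp": [0, 0, 2], "yaw": 0, "fingers": -1},
    {"dp": [0, 0, 2], "yaw": 0, "fingers": -1},
    {"dp": [0, 0, 2], "yaw": 0, "fingers": -1},
    {"dp": [0, 0, 1.2], "yaw": 0, "fingers": -1},
    {"dp": [0, 0, 0], "yaw": 0, "fingers": -1},
  ],
)

```text
time: 50.72
ee_pos: [0.5527, 0.2685, 0.3214]
ee_rot: [[-0.091, 0.996, 0.001], [0.996, 0.091, 0.0], [0.0, 0.001, -1.0]]
contact_force: [-0.8, -3.2, 8.1]
gripper_width: 0.008
```

>>> send_rows(
  commands=[
    {"dp": [0, 0, 1.2], "yaw": 0, "fingers": -1},
    {"dp": [0, 0, 1], "yaw": 0, "fingers": -1},
    {"dp": [0, 0, 0], "yaw": 0, "fingers": -1},
    {"dp": [0, 0, 0], "yaw": 0, "fingers": -1},
    {"dp": [0, 0, 0], "yaw": 0, "fingers": -1},
    {"dp": [0, 0, 0], "yaw": 0, "fingers": -1},
  ],
)

```text
time: 51.22
ee_pos: [0.5526, 0.2684, 0.3196]
ee_rot: [[-0.091, 0.996, 0.001], [0.996, 0.091, 0.0], [0.0, 0.001, -1.0]]
contact_force: [-1.7, -3.9, 7.2]
gripper_width: 0.006
```

Run:
```python
from st import *
im,d,c=cam('side'); cv2.imwrite('pics/s18.png',cv2.resize(im[130:210,200:290],None,fx=7,fy=7,interpolation=cv2.INTER_CUBIC))
```

```text
t 51.2167 pos [0.5526 0.2684 0.3196] xang 95.24328925158252 F [-1.7067 -3.8736  7.2155] w 0.00594514436146809 q [24.8352 25.3504 91.4703 -0.0053 63.1297 19.5943]
```

>>> send_rows(
  commands=[
    {"dp": [0, 0, 0], "yaw": 0, "fingers": -1},
    {"dp": [0, 0, 0], "yaw": 0, "fingers": -1},
    {"dp": [0, 0, 0], "yaw": 0, "fingers": -1},
    {"dp": [0, 0, 0], "yaw": 0, "fingers": -1},
    {"dp": [0, 0, 0], "yaw": 0, "fingers": -1},
    {"dp": [0, 0, 0], "yaw": 0, "fingers": -1},
    {"dp": [0, 0, 0], "yaw": 0, "fingers": -1},
    {"dp": [0, 0, 0], "yaw": 0, "fingers": -1},
    {"dp": [0, 0, 0], "yaw": 0, "fingers": -1},
    {"dp": [0, 0, 0], "yaw": 0, "fingers": -1},
  ],
)

```text
time: 52.1
ee_pos: [0.5526, 0.2684, 0.3196]
ee_rot: [[-0.091, 0.996, 0.001], [0.996, 0.091, 0.0], [0.0, 0.001, -1.0]]
contact_force: [-2.0, -3.7, 9.6]
gripper_width: 0.003
```

View pics/s18.png

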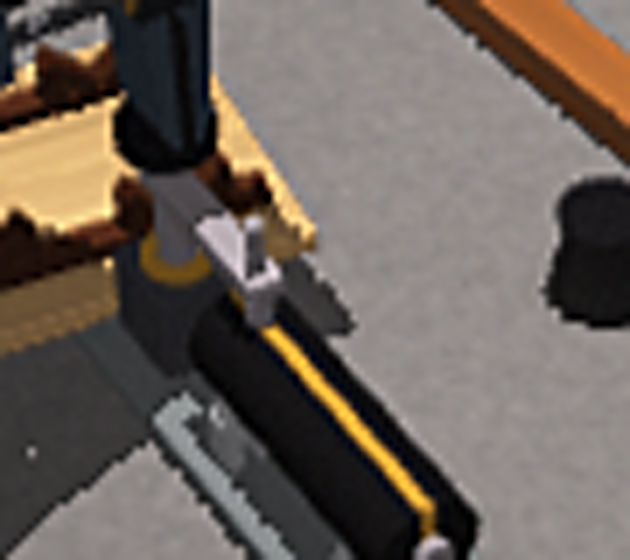

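>>> send_rows(
  commands=[
    {"dp": [0, 0, 0.6], "yaw": 0, "fingers": -1},
    {"dp": [0, 0, 0], "yaw": 0, "fingers": -1},
    {"dp": [0, 0, 0], "yaw": 0, "fingers": -1},
    {"dp": [0, 0, 0], "yaw": 0, "fingers": -1},
    {"dp": [0, 0, 0], "yaw": 0, "fingers": -1},
    {"dp": [0, 0, 0], "yaw": 0, "fingers": -1},
    {"dp": [0, 0, 0], "yaw": 0, "fingers": -1},
  ],
)

```text
time: 52.68
ee_pos: [0.5526, 0.2684, 0.319]
ee_rot: [[-0.091, 0.996, 0.001], [0.996, 0.091, 0.0], [0.0, 0.001, -1.0]]
contact_force: [-1.3, -2.4, 9.0]
gripper_width: 0.008
```

>>> send_rows(
  commands=[
    {"dp": [0, 0, 0], "yaw": 0, "fingers": -1},
    {"dp": [0, 0, 0], "yaw": 0, "fingers": -1},
    {"dp": [0, 0, 0], "yaw": 0, "fingers": -1},
    {"dp": [0, 0, 0], "yaw": 0, "fingers": -1},
    {"dp": [0, 0, 0], "yaw": 0, "fingers": -1},
    {"dp": [0, 0, 0], "yaw": 0, "fingers": -1},
    {"dp": [0, 0, 0], "yaw": 0, "fingers": -1},
  ],
)

```text
time: 53.27
ee_pos: [0.5526, 0.2684, 0.3191]
ee_rot: [[-0.091, 0.996, 0.001], [0.996, 0.091, 0.0], [0.0, 0.001, -1.0]]
contact_force: [-2.1, -2.8, 9.6]
gripper_width: 0.006
```

>>> send_rows(
  commands=[
    {"dp": [0, 0, -2], "yaw": 0, "fingers": -1},
    {"dp": [0, 0, -4], "yaw": 0, "fingers": -1},
    {"dp": [0, 0, -5], "yaw": 0, "fingers": -1},
    {"dp": [0, 0, -5], "yaw": 0, "fingers": -1},
    {"dp": [0, 0, -5], "yaw": 0, "fingers": -1},
    {"dp": [0, 0, -6], "yaw": 0, "fingers": -1},
    {"dp": [0, 0, -8], "yaw": 0, "fingers": -1},
    {"dp": [0, 0, -10], "yaw": 0, "fingers": -1},
    {"dp": [0, 0, -15], "yaw": 0, "fingers": -1},
    {"dp": [0, 0, -20], "yaw": 0, "fingers": -1},
  ],
)

```text
time: 54.1
ee_pos: [0.5522, 0.2688, 0.3974]
ee_rot: [[-0.091, 0.996, -0.004], [0.996, 0.091, -0.0], [0.0, -0.004, -1.0]]
contact_force: [0.3, 0.2, -0.1]
gripper_width: 0.002
```

>>> send_rows(
  commands=[
    {"dp": [-10, 0, 0], "yaw": 0, "fingers": -0.5},
    {"dp": [-20, 0, 0], "yaw": 0, "fingers": 0},
    {"dp": [-25, 0, 0], "yaw": 0, "fingers": 1},
    {"dp": [-25, 0, 0], "yaw": 0, "fingers": 1},
    {"dp": [-25, 0, 0], "yaw": 0, "fingers": 1},
    {"dp": [-25, 0, 0], "yaw": 0, "fingers": 1},
    {"dp": [-25, 0, 0], "yaw": 0, "fingers": 1},
    {"dp": [-20, 0, 0], "yaw": 0, "fingers": 1},
    {"dp": [-13, 0, 0], "yaw": 0, "fingers": 1},
    {"dp": [-4, 0, 0], "yaw": 0, "fingers": 1},
    {"dp": [0, 0, 0], "yaw": 0, "fingers": 1},
    {"dp": [0, 0, 0], "yaw": 0, "fingers": 1},
  ],
)

```text
time: 55.1
ee_pos: [0.5702, 0.0778, 0.3978]
ee_rot: [[-0.091, 0.996, -0.0], [0.996, 0.091, 0.001], [0.001, -0.0, -1.0]]
contact_force: [0.3, 1.5, 0.6]
gripper_width: 0.849
```

```bash
python3 seat.py .135 .022 .053 .562 .158 95.26 .042 w19
```

```text
t 55.1 pos [0.5702 0.0778 0.3978] xang 95.23936197395257 F [0.3495 1.4915 0.5504] w 0.8490400587325555 q [ 6.6094 18.6073 90.2274  0.0612 71.1821  1.3503]
(array([0.562 , 0.1576]), np.float64(95.22363428626502), (np.float64(-0.06731474629887443), np.float64(0.06649664734166205), np.float64(0.13381139364053649)), np.float64(5.6119200085587505e-05), np.int64(5325), (array([0.5681, 0.091 ]), array([0.556 , 0.2242])))
(np.float64(-1.4096995968819526), array([-9.1311,  8.856 ]), np.int64(869))
```

View pics/w19.png

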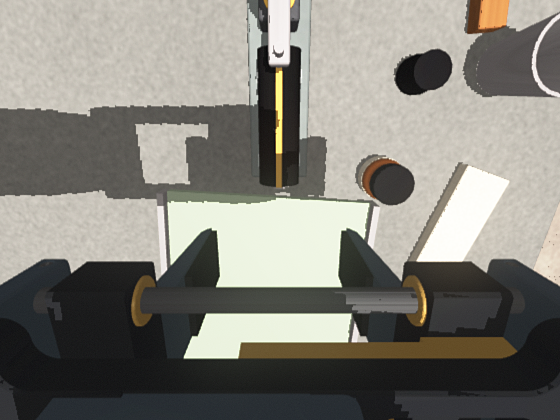

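>>> send_rows(
  commands=[
    {"dp": [12, 0, 10], "yaw": 0, "fingers": 1},
    {"dp": [24, 0, 10], "yaw": 0, "fingers": 1},
    {"dp": [20, 0, 10], "yaw": 0, "fingers": 1},
    {"dp": [11, 0, 10], "yaw": 0, "fingers": 1},
    {"dp": [5.3, 0, 10], "yaw": 0, "fingers": 1},
    {"dp": [0, 0, 15], "yaw": 0, "fingers": 1},
    {"dp": [0, 0, 20], "yaw": 0, "fingers": 1},
    {"dp": [0, 0, 20], "yaw": 0, "fingers": 1},
    {"dp": [0, 0, 20], "yaw": 0, "fingers": 1},
    {"dp": [0, 0, 15], "yaw": 0, "fingers": 1},
    {"dp": [0, 0, 10], "yaw": 0, "fingers": 1},
  ],
)

```text
time: 56.07
ee_pos: [0.5629, 0.1493, 0.2456]
ee_rot: [[-0.092, 0.996, -0.003], [0.996, 0.092, -0.001], [-0.001, -0.003, -1.0]]
contact_force: [-0.4, -0.4, 0.0]
gripper_width: 1.002
```

>>> send_rows(
  commands=[
    {"dp": [0, 0, 8], "yaw": 0, "fingers": 1},
    {"dp": [0, 0, 6], "yaw": 0, "fingers": 1},
    {"dp": [0, 0, 5], "yaw": 0, "fingers": 1},
    {"dp": [0, 0, 0], "yaw": 0, "fingers": 1},
    {"dp": [0, 0, 0], "yaw": 0, "fingers": 1},
  ],
)

```text
time: 56.48
ee_pos: [0.5638, 0.1493, 0.2294]
ee_rot: [[-0.091, 0.996, 0.001], [0.996, 0.091, 0.0], [0.0, 0.001, -1.0]]
contact_force: [0.5, 0.4, 0.4]
gripper_width: 1.0
```

>>> send_rows(
  commands=[
    {"dp": [0, -0.2, 0.5], "yaw": 0, "fingers": 0.5},
    {"dp": [0, 0, 0], "yaw": 0, "fingers": 0.2},
    {"dp": [0, 0, 0], "yaw": 0, "fingers": 0.08},
    {"dp": [0, 0, 0], "yaw": 0, "fingers": 0.02},
    {"dp": [0, 0, 0], "yaw": 0, "fingers": -0.02},
    {"dp": [0, 0, 0], "yaw": 0, "fingers": -0.06},
    {"dp": [0, 0, 0], "yaw": 0, "fingers": -0.4},
    {"dp": [0, 0, 0], "yaw": 0, "fingers": -1},
    {"dp": [0, 0, 0], "yaw": 0, "fingers": -1},
    {"dp": [0, 0, 0], "yaw": 0, "fingers": -1},
  ],
)

```text
time: 57.32
ee_pos: [0.5635, 0.1493, 0.2286]
ee_rot: [[-0.091, 0.996, 0.0], [0.996, 0.091, 0.0], [0.0, 0.0, -1.0]]
contact_force: [-0.2, 0.3, 0.5]
gripper_width: 0.477
```

>>> send_rows(
  commands=[
    {"dp": [0, 0, -2], "yaw": 0, "fingers": -1},
    {"dp": [0, 0, -4], "yaw": 0, "fingers": -1},
    {"dp": [0, 0, -6], "yaw": 0, "fingers": -1},
    {"dp": [0, 0, -5], "yaw": 0, "fingers": -1},
    {"dp": [0, 0, -2], "yaw": 0, "fingers": -1},
    {"dp": [0, 0, 0], "yaw": 0, "fingers": -1},
  ],
)

```text
time: 57.82
ee_pos: [0.5636, 0.1493, 0.2485]
ee_rot: [[-0.091, 0.996, 0.002], [0.996, 0.091, 0.0], [0.0, 0.002, -1.0]]
contact_force: [-0.2, -0.2, -2.4]
gripper_width: 0.479
```

>>> send_rows(
  commands=[
    {"dp": [-3, 0, 0], "yaw": 0, "fingers": -1},
    {"dp": [-8, 0, 0], "yaw": 0, "fingers": -1},
    {"dp": [-12, 0, 0], "yaw": 0, "fingers": -1},
    {"dp": [-14, 0, 0], "yaw": 0, "fingers": -1},
    {"dp": [-14, 0, 0], "yaw": 0, "fingers": -1},
    {"dp": [-12, 0, 0], "yaw": 0, "fingers": -1},
    {"dp": [-8, 0, 0], "yaw": 0, "fingers": -1},
    {"dp": [-4, 0, 0], "yaw": 0, "fingers": -1},
    {"dp": [0, 0, 0], "yaw": 0, "fingers": -1},
    {"dp": [0, 0, 0], "yaw": 0, "fingers": -1},
  ],
)

```text
time: 58.65
ee_pos: [0.5703, 0.0744, 0.2476]
ee_rot: [[-0.091, 0.996, 0.0], [0.996, 0.091, 0.0], [0.0, 0.0, -1.0]]
contact_force: [0.3, -0.0, -2.9]
gripper_width: 0.479
```

```bash
python3 chk.py .135 .022 .1757 .0082 .05
```

```text
t 58.65 pos [0.5703 0.0744 0.2476] xang 95.20033972772602 F [ 0.314  -0.0266 -2.9379] w 0.4785378825754714 q [  6.2812  26.4004 101.8492   0.0333  51.7436   1.0602]
(array([0.5688, 0.0829, 0.0721]), np.float64(95.18899385788671), (np.float64(-0.05156690899290897), np.float64(0.0678917780901133), np.float64(0.11945868708302228)), np.int64(14440), (np.float64(-0.5537399981817674), array([-7.9192,  7.6126]), np.int64(1207)))
130 282 [0.5643 0.1515 0.0807]
160 277 [0.5631 0.1389 0.095 ]
200 279 [0.5657 0.1204 0.0955]
220 280 [0.5671 0.1106 0.0956]
```

>>> send_rows(
  commands=[
    {"dp": [0, 0, -5], "yaw": 0, "fingers": -1},
    {"dp": [0, 0, -10], "yaw": 0.033, "fingers": -1},
    {"dp": [0, 0, -12], "yaw": 0.033, "fingers": -1},
    {"dp": [0, -6, -12], "yaw": 0.033, "fingers": -1},
    {"dp": [0, -14, -12], "yaw": 0.033, "fingers": -1},
    {"dp": [0, -22, -8], "yaw": 0, "fingers": -1},
    {"dp": [4, -26, 0], "yaw": 0, "fingers": -1},
    {"dp": [10, -24, 0], "yaw": 0, "fingers": -1},
    {"dp": [18, -18, 0], "yaw": 0, "fingers": -1},
    {"dp": [24, -8, 0], "yaw": 0, "fingers": -1},
    {"dp": [28, -2, 0], "yaw": 0, "fingers": -1},
    {"dp": [30, 0, 0], "yaw": 0, "fingers": -1},
  ],
)

```text
time: 59.7
ee_pos: [0.4537, 0.1936, 0.3073]
ee_rot: [[0.04, 0.999, 0.0], [0.999, -0.04, 0.0], [0.0, 0.0, -1.0]]
contact_force: [1.3, 0.3, -3.0]
gripper_width: 0.478
```

>>> send_rows(
  commands=[
    {"dp": [30, 0, 0], "yaw": 0, "fingers": -1},
    {"dp": [30, 0, 0], "yaw": 0, "fingers": -1},
    {"dp": [30, 0, 0], "yaw": 0, "fingers": -1},
    {"dp": [28, 0, 0], "yaw": 0, "fingers": -1},
    {"dp": [24, 3, 0], "yaw": 0, "fingers": -1},
    {"dp": [18, 8, 0], "yaw": 0, "fingers": -1},
    {"dp": [12, 10, 0], "yaw": 0, "fingers": -1},
    {"dp": [7, 8, 0], "yaw": 0, "fingers": -1},
    {"dp": [0, 2, 0], "yaw": 0, "fingers": -1},
    {"dp": [0, 0, 0], "yaw": 0, "fingers": -1},
    {"dp": [0, 0, 0], "yaw": 0, "fingers": -1},
  ],
)

```text
time: 60.62
ee_pos: [0.4926, 0.3698, 0.3065]
ee_rot: [[0.04, 0.999, -0.001], [0.999, -0.04, -0.001], [-0.001, -0.001, -1.0]]
contact_force: [-0.1, -1.0, -2.8]
gripper_width: 0.475
```

```bash
python3 chk.py .135 .022 .1755 .0086 .09
python3 - <<'E'
from h import *
im,d,c=cam('wrist'); cv2.imwrite('pics/w20.png',im)
E
```

```text
t 60.6167 pos [0.4926 0.3698 0.3065] xang 87.69268017274771 F [-0.0579 -1.0087 -2.7542] w 0.4745694609169649 q [35.8264 26.1644 92.1728  0.0012 61.7342 38.1332]
(array([0.4921, 0.3782, 0.131 ]), np.float64(87.71043611629254), (np.float64(-0.052104645241744414), np.float64(0.06722902810070462), np.float64(0.11933367334244904)), np.int64(14426), (np.float64(-1.6814467199192262), array([-70.2261,  72.7953]), np.int64(891)))
130 282 [0.4966 0.4467 0.1382]
160 282 [0.496  0.4344 0.1545]
200 284 [0.4962 0.4158 0.1549]
220 282 [0.4949 0.4057 0.1543]
```

View pics/w20.png

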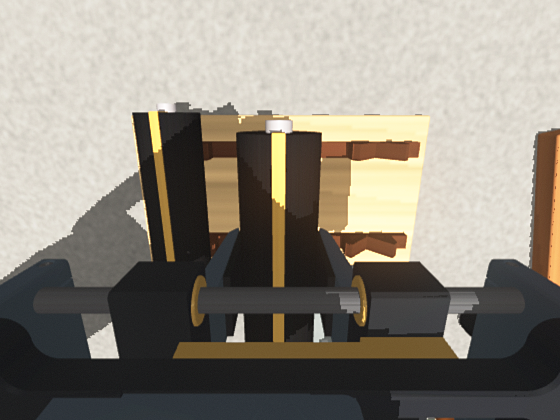

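>>> send_rows(
  commands=[
    {"dp": [1.4, 1, 5], "yaw": 0, "fingers": -1},
    {"dp": [0, 0, 11], "yaw": 0, "fingers": -1},
    {"dp": [0, 0, 14], "yaw": 0, "fingers": -1},
    {"dp": [0, 0, 14], "yaw": 0, "fingers": -1},
    {"dp": [0, 0, 12], "yaw": 0, "fingers": -1},
    {"dp": [0, 0, 9], "yaw": 0, "fingers": -1},
    {"dp": [0, 0, 6], "yaw": 0, "fingers": -1},
    {"dp": [0, 0, 3], "yaw": 0, "fingers": -1},
    {"dp": [0, 0, 1.5], "yaw": 0, "fingers": -1},
    {"dp": [0, 0, 0], "yaw": 0, "fingers": -1},
    {"dp": [0, 0, 0], "yaw": 0, "fingers": -1},
  ],
)

```text
time: 61.63
ee_pos: [0.4945, 0.3716, 0.2316]
ee_rot: [[0.04, 0.999, 0.001], [0.999, -0.04, 0.001], [0.001, 0.001, -1.0]]
contact_force: [-0.8, 0.0, -2.1]
gripper_width: 0.476
```

>>> send_rows(
  commands=[
    {"dp": [0, -0.8, 1], "yaw": 0, "fingers": -1},
    {"dp": [0, 0, 0.8], "yaw": 0, "fingers": -1},
    {"dp": [0, 0, 0.6], "yaw": 0, "fingers": -1},
    {"dp": [0, 0, 0], "yaw": 0, "fingers": -1},
    {"dp": [0, 0, 0], "yaw": 0, "fingers": -1},
  ],
)

```text
time: 62.05
ee_pos: [0.4935, 0.3715, 0.2288]
ee_rot: [[0.04, 0.999, 0.0], [0.999, -0.04, 0.0], [0.0, 0.0, -1.0]]
contact_force: [-0.2, -0.0, -2.9]
gripper_width: 0.475
```

>>> send_rows(
  commands=[
    {"dp": [0, 0, 0.4], "yaw": 0, "fingers": -1},
    {"dp": [0, 0, 0.4], "yaw": 0, "fingers": -1},
    {"dp": [0, 0, 0], "yaw": 0, "fingers": -1},
    {"dp": [0, 0, 0], "yaw": 0, "fingers": -1},
  ],
)

```text
time: 62.38
ee_pos: [0.4935, 0.3715, 0.2286]
ee_rot: [[0.041, 0.999, 0.001], [0.999, -0.041, 0.001], [0.001, 0.001, -1.0]]
contact_force: [-1.3, -1.4, 4.8]
gripper_width: 0.479
```

Seated; release with a limited opening to stay clear of the long roller.

>>> send_rows(
  commands=[
    {"dp": [0, 0, 0], "yaw": 0, "fingers": 0},
    {"dp": [0, 0, 0], "yaw": 0, "fingers": 0.06},
    {"dp": [0, 0, 0], "yaw": 0, "fingers": 0.15},
    {"dp": [0, 0, 0], "yaw": 0, "fingers": 0.3},
    {"dp": [0, 0, 0], "yaw": 0, "fingers": 0.3},
    {"dp": [0, 0, 0], "yaw": 0, "fingers": 0.3},
    {"dp": [0, 0, -5], "yaw": 0, "fingers": 0.3},
    {"dp": [0, 0, -12], "yaw": 0, "fingers": 0.3},
    {"dp": [0, 0, -25], "yaw": 0, "fingers": 0.3},
    {"dp": [0, 0, -35], "yaw": 0, "fingers": 0.3},
    {"dp": [0, 0, -35], "yaw": 0, "fingers": 0.3},
    {"dp": [0, 0, -35], "yaw": 0, "fingers": 0.3},
  ],
)

```text
time: 63.38
ee_pos: [0.4932, 0.3713, 0.3767]
ee_rot: [[0.04, 0.999, -0.0], [0.999, -0.04, -0.0], [-0.0, -0.0, -1.0]]
contact_force: [-0.1, 0.9, -0.5]
gripper_width: 0.652
```

>>> send_rows(
  commands=[
    {"dp": [-10, -15, -15], "yaw": 0, "fingers": 0.3},
    {"dp": [-14, -20, 0], "yaw": 0, "fingers": 0.3},
    {"dp": [-8, -15, 0], "yaw": 0, "fingers": 0.3},
    {"dp": [0, 0, 0], "yaw": 0, "fingers": 0.3},
    {"dp": [0, 0, 0], "yaw": 0, "fingers": 0.3},
  ],
)

```text
time: 63.8
ee_pos: [0.4418, 0.3414, 0.3907]
ee_rot: [[0.04, 0.999, 0.001], [0.999, -0.04, 0.001], [0.001, 0.001, -1.0]]
contact_force: [0.6, 0.6, -0.4]
gripper_width: 0.648
```

```bash
python3 seat.py .135 .022 .053 .4935 .3797 87.65 .045 w21;python3 seat.py .15 .024 .056 .4084 .3846 87.65 .045 w22
```

```text
t 63.8 pos [0.4418 0.3414 0.3907] xang 87.69402649583884 F [ 0.6465  0.6293 -0.3861] w 0.6481214155542488 q [36.5108 17.3276 93.1859 -0.0001 69.3891 38.8169]
(array([0.4933, 0.3801]), np.float64(87.61621932430266), (np.float64(-0.06678509974065493), np.float64(0.06747396243973221), np.float64(0.13425906218038713)), np.float64(6.363009648826429e-05), np.int64(5469), (array([0.4905, 0.313 ]), array([0.4961, 0.4471])))
(np.float64(6.591283409182216), array([-38.9323,  62.6087]), np.int64(1548))
t 63.85 pos [0.4425 0.3417 0.3903] xang 87.68597877227823 F [-0.0876  0.5768  0.8335] w 0.6509715719577763 q [36.5022 17.4043 93.1194 -0.0019 69.3776 38.8169]
(array([0.4083, 0.3846]), np.float64(87.6597820004282), (np.float64(-0.07457262471056501), np.float64(0.07446975275131036), np.float64(0.14904237746187537)), np.float64(-0.00011325107016702776), np.int64(6791), (array([0.4053, 0.3101]), array([0.4114, 0.459 ])))
(np.float64(-1.7484191398907012), array([-9.836 , 79.8642]), np.int64(1074))
```

View pics/w21.png

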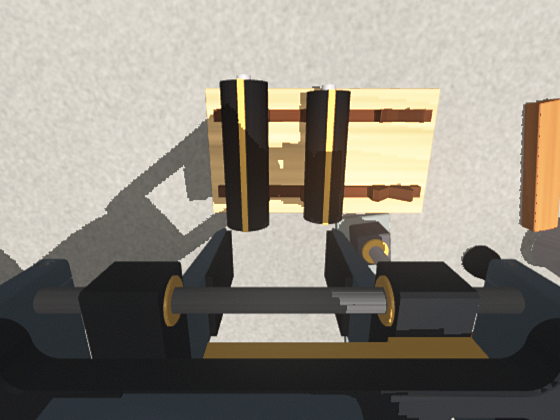

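>>> send_rows(
  commands=[
    {"dp": [-20, -10, -10], "yaw": 0, "fingers": 0.3},
    {"dp": [-30, -15, -10], "yaw": 0, "fingers": 0.3},
    {"dp": [-36, -15, 0], "yaw": 0, "fingers": 0.3},
    {"dp": [-36, -10, 0], "yaw": 0, "fingers": 0.3},
    {"dp": [-30, -5, 0], "yaw": 0, "fingers": 0.3},
    {"dp": [-15, 0, 0], "yaw": 0, "fingers": 0.3},
    {"dp": [0, 0, 0], "yaw": 0, "fingers": 0.3},
    {"dp": [0, 0, 0], "yaw": 0, "fingers": 0.3},
  ],
)

```text
time: 64.57
ee_pos: [0.3813, 0.1768, 0.4101]
ee_rot: [[0.042, 0.999, 0.001], [0.999, -0.042, 0.001], [0.001, 0.001, -1.0]]
contact_force: [1.4, -0.1, 0.4]
gripper_width: 0.652
```

Run:
```python
from st import *
from wth import *
im,d,c=cam('top'); cv2.imwrite('pics/t23.png',cv2.resize(im[80:340,90:470],None,fx=2.1,fy=2.1,interpolation=cv2.INTER_CUBIC))
print([ (round(q['conf'],2),q['location']) for q in tip_of('top','roller_short')])
i2,d2,c2=cam('side'); cv2.imwrite('pics/s23.png',cv2.resize(i2[90:250,110:310],None,fx=3.8,fy=3.8,interpolation=cv2.INTER_CUBIC))
z=cv2.imread('pics/w21.png')
# middle strip angle from w21 via colour inside roller only
```

```text
t 64.5667 pos [0.3813 0.1768 0.4101] xang 87.56686255795758 F [ 1.3544 -0.1321  0.3704] w 0.6517270817772098 q [ 23.2958   3.9741 107.4474   0.0312  68.5085  25.7175]
[(0.58, [148.2, 247.6])]
```

View pics/t23.png

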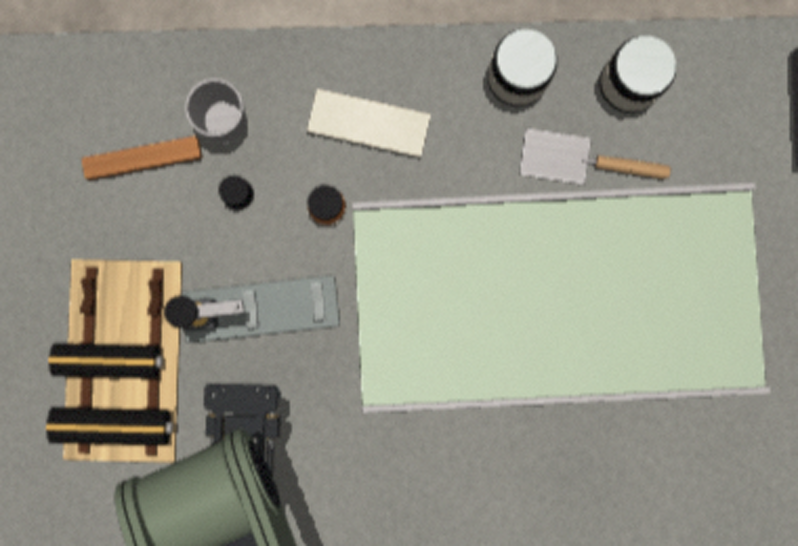

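View pics/s23.png

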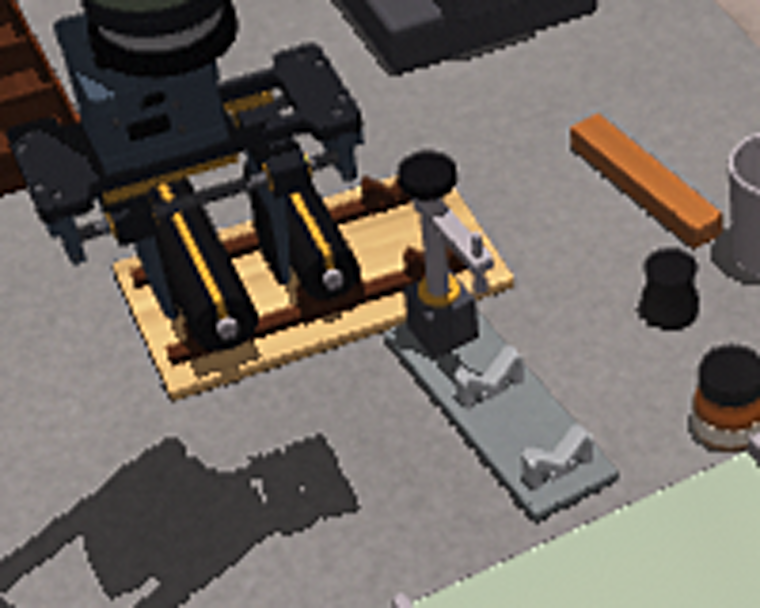

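Run:
```python
from wth import *
im,d,c=cam('top')
hsv=cv2.cvtColor(im,cv2.COLOR_BGR2HSV)
K=np.array(c['K']);R=np.array(c['attitude']);e=np.array(c['eye'])
for n,C,L,r in (('long',(.4083,.3846,.056),.15,.024),('mid',(.4933,.3801,.053),.135,.022)):
    C=np.array(C);ang=np.radians(87.65);a=np.array([np.cos(ang),np.sin(ang),0]);p=np.array([np.sin(ang),-np.cos(ang),0])
    # brightness profile over theta
    ths=np.arange(-40,41,2); prof=[]
    for th in ths:
        s=C+r*(np.cos(np.radians(th))*np.array([0,0,1])+np.sin(np.radians(th))*p)
        uv=np.array([proj(c,s+t*a) for t in np.linspace(-.05,.05,30)],np.float32)
        prof.append(cv2.remap(im[...,2],uv[None,:,0],uv[None,:,1],cv2.INTER_LINEAR).mean())
    prof=np.array(prof); w=np.clip(prof-prof.min()-10,0,None); print(n,(w*ths).sum()/w.sum(),prof.round().astype(int))
```

```text
long -6.5028710201897555 [ 26  27  27  28  28  30  32  38  45  57  74  97 121 145 166 183 194 197
 191 179 160 136 109  84  64  49  39  33  30  29  29  29  29  29  28  28
  27  27  26  26  25]
mid -5.838987454531957 [ 26  26  27  28  29  31  35  41  50  63  81 102 125 148 167 183 194 198
 196 187 173 153 131 107  84  65  50  41  35  31  30  29  28  27  27  26
  26  25  25  26  26]
```

>>> send_rows(
  commands=[
    {"dp": [20, 12, 0], "yaw": 0, "fingers": 0.3},
    {"dp": [30, 15, 0], "yaw": 0, "fingers": 0.3},
    {"dp": [30, 18, 0], "yaw": 0, "fingers": 0.3},
    {"dp": [30, 18, 0], "yaw": 0, "fingers": 0.3},
    {"dp": [25, 10, 0], "yaw": 0, "fingers": 0.3},
    {"dp": [10, 0, 0], "yaw": 0, "fingers": 0.3},
    {"dp": [0, 0, 0], "yaw": 0, "fingers": 0.3},
    {"dp": [0, 0, 0], "yaw": 0, "fingers": 0.3},
    {"dp": [0, 0, 0], "yaw": 0, "fingers": 0.3},
  ],
)

```text
time: 65.52
ee_pos: [0.4586, 0.3181, 0.4097]
ee_rot: [[0.04, 0.999, -0.001], [0.999, -0.04, -0.001], [-0.001, -0.001, -1.0]]
contact_force: [-0.5, -0.2, 0.5]
gripper_width: 0.647
```

Run:
```python
from st import *
from wth import *
im,d,c=cam('wrist'); P=cloud(c,d)
for n,c0,zc,L,r in (('long',(.4083,.3846),.056,.15,.024),('mid',(.4933,.3801),.053,.135,.022)):
    f=cylfit(P,c0,np.radians(87.65),r,zc,L,.044); C=np.r_[f[0],zc+f[3]]; ang=np.radians(f[1])
    a=np.array([np.cos(ang),np.sin(ang),0]);p=np.array([np.sin(ang),-np.cos(ang),0])
    ths=np.arange(-30,31,1); prof=[]
    for th in ths:
        s=C+r*(np.cos(np.radians(th))*np.array([0,0,1])+np.sin(np.radians(th))*p)
        uv=np.array([proj(c,s+t*a) for t in np.linspace(-.05,.05,30)],np.float32)
        prof.append(cv2.remap(im[...,2],uv[None,:,0],uv[None,:,1],cv2.INTER_LINEAR).mean())
    prof=np.array(prof); w=np.clip(prof-np.median(prof)-30,0,None); print(n,f[0],f[1],'theta',(w*ths).sum()/w.sum())
```

```text
t 65.5167 pos [0.4586 0.3181 0.4097] xang 87.69346115351803 F [-0.5051 -0.2138  0.5221] w 0.6471434761770597 q [33.5753 16.6304 91.3616 -0.0244 72.0839 35.8893]
long [0.4083 0.3846] 87.63882721469454 theta -1.736369094525123
mid [0.4937 0.3907] 87.65683219648359 theta -0.03874035989717229
```

```bash
python3 -c "
from rig import workorder; print(workorder.hand_in())"
```

```text
the job is handed in; nothing more can be done
None
```

The job is done and handed in at about 65 s of the 210 s. Only the long and middle rollers were on the glass; there was no short one. I rolled each strip up, gauged it and racked it, the long one first.

- **Long roller:** the grip slackened on the way to the gauge and the roller tipped about 15°. I pressed it level again on the glass at up to about 25 N and checked it before going on.
    - **In the gauge:** it was centred within 1 mm.
    - **Gauge press:** the foot gave about 6.7 mm by tip height for about 1.3 s; the noisy force reading suggested nearer 8 mm.
    - **Now:** it lies in rack bay 0, with its strip about 1.7° off vertical and its centre about 1.5 mm from the middle.
- **Middle roller:** it was also centred in the gauge within 1 mm.
    - **Gauge press:** the foot gave about 6.4–7 mm by tip height over roughly 2 s, and the force readings broadly agreed.
    - **Now:** it lies in rack bay 1, with its strip within about 1° of vertical and its centre within 1 mm.

**Checks that disagreed:**
- The top camera put both strips about 6° off vertical. I take that as its calibration error, because it was almost the same for both rollers, and I trusted the closer wrist camera.
- One later wrist view put the middle roller's centre about 11 mm further along its axis. I take that as the gripper hiding part of it, because the earlier clear view was within 1 mm.
- On the last check, the network that looks for rollers named the middle roller in the rack as the short one.

In the last top picture the knob was up, the gauge and glass were empty, and the other items looked unmoved. The robot was clear of everything at hand-in.

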